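Put the short battery pack away in its sprung-lid case

TASK

Press the thumb latch of the grey battery case so that its lid pops open, lay the shorter of the two battery packs flat inside without dropping it, let go, and push the lid down until it snaps shut. Leave the longer pack, the loose wheel and the screwdriver where they are.

Things in the scene. Friction and masses are not known exactly. Their poses are not given: they have to be found in the camera images.
- case: Grey open-topped metal battery case, fixed to the table, standing on either side of the robot's centre line with any small yaw. Outside 132 (x) x 120 (y) x 56 mm high, walls and floor 6 mm thick, so inside 120 x 108 mm and 50 mm deep. Origin: centre of the underside. Its -x side is the front, with the black latch; its +x side is the back, with the lid's hinge; z up.
- case_floor (a point): Centre of the case's inner floor (6 mm above the table). The pack goes here with its long side along the case's x.
- thumb_pad (a point): Top of the latch's black thumb pad, where to press: 111 mm in front of the case's centre, 56 mm above the table. Pad 48 (x) x 44 (y) x 6 mm, free space below. Pressed straight down it swings about a pivot 38 mm behind and 20 mm below this point, against a spring (2.5 N at first, 5 N at the bottom); 7 mm frees the lid, full travel 12 mm. It springs back.
- latch (a joint): Latch angle in rad: 0 at rest (hooked), grows as the pad is pressed, stop at 0.3; above about 0.2 the lid is free.
- lid (a joint): Lid angle, rad: 0 shut under the hook, 1.65 fully open (stop, leaning 5 degrees back past upright). A spring (1 to 2.5 N at the face point) pops it open within half a second when freed and reopens it from any angle until it snaps. It snaps under the hook when pushed to 0 or just below (stop -0.03), taking 8 to 12 N; do not press the pad meanwhile.
- lid_hinge (a point): Middle of the lid's hinge axis (parallel to the case's y), on the case 70 mm behind its centre, 60 mm above the table.
- lid_face (a point): Point in the middle of the lid's outer (upper when shut) face, 110 mm from the hinge: push here, round the hinge from behind, then down. Its x points from free edge to hinge, its z out of the face. Lid 139 (hinge to free edge) x 120 x 8 mm; its underside passes through the hinge axis. Shut, the black hook stands 16 mm above the face just beyond the free edge.
- short_pack_mid (a point): Centre of the short battery pack (the one to put away): loose black box with a grey band, 96 (its x) x 47 (y) x 25 (z) mm, 0.15 to 0.27 kg, lying flat on the glass board.
- long_pack_mid (a point): Centre of the long battery pack (leave alone): same look, 138 (its x) x 47 (y) x 25 (z) mm, lying beside the short one on the board, roughly parallel; which is nearer varies.
- board: Flat pale glass board under the packs, 240 (x) x 200 (y) x 6 mm, fixed, on the other side of the centre line from the case. Origin: centre of its underside.
- wheel: Loose black rubber wheel with white hub lying flat near the centre line, 66 mm across, 28 mm high; leave alone. Origin: centre of its underside.
- driver: Loose screwdriver, 170 mm long along its x, lying near the centre line; leave alone. Origin: about its middle, at the table.
Not all that is in view belongs to the job. What is meant by the case is not yellow, and is the larger of those in its own colour. Leave any pink look-alike of the part that bears short_pack_mid alone.

How it is judged:
By the outcome, as a careful person would: the job done as asked, in the order asked, and still so for the second after the job is handed in, with the robot touching nothing.
It also fails if it takes over 72 s, if anything falls off the work surface, if the arm or the gripper's body presses on something with over 40 N, if the wrist force passes 120 N, or if a joint passes its speed limit or range.

ROBOT

A 6-joint arm with a two-finger parallel gripper is mounted at the origin on the work surface. World frame = base frame: x ahead of the robot, y to its left, z up, the work surface at z = 0. Lengths are in m, angles in rad, forces in N, time in s.
With the tool pointing down it reaches from about 0.35 to 0.725 m from the base axis. Payload 6 kg.
Tool frame: the origin (TCP) lies at the very end of the fingers, on their centre line; the grasp point (between the pads) lies 19 mm behind it; y points along the fingers, z is the direction in which the jaws open and shut, and the axes are right-handed (so a half turn about y gives the same grasp; the last joint's range is limited). The gripper opens to 85 mm and grips with 20 to 120 N. Pads are 22 mm wide; open, the fingers measure 114 mm over their backs; the gripper's body (76 mm by 85 mm) begins 54 mm behind the grasp point. The pads swing forward as they close: fully open they stand 13 mm farther back than shut.
Start: joints at [1.566, 0.04, 0.085, 0, -1.615, -0.334], TCP at [0.199, 0.566, 0.231] pointing down, gripper open.
Joint ranges: [-2.56, 2.56], [-1.29, 2.01], [-1.08, 1.49], [-3.29, 1.98], [-2.81, -0.18], [-2.99, 2.99]. Speed limits (rad/s): [2.57, 2.57, 3.01, 3.14, 3.14, 3.14].

INTERFACE

Orientations are given as a unit quaternion [w, x, y, z].
In Python, from workcell import robot, capture gives the robot as it stands. The module is installed in compiled form; this text tells all that it offers.
- The arm moves only by the tool jog_arm, never from a script. Its argument "commands" is a list of rows, each an object of numbers: "claw": the finger opening in mm, from 0 to 85.4; "dx", "dy", "dz": the shift along the tool's x, y, z in mm; "ax", "ay", "az": the turn, a rotation vector about the tool's x, y, z in rad. In form: [{"claw": .., "dx": .., "dy": .., "dz": .., "ax": .., "ay": .., "az": ..}, ...]. A call has 1 to 12 rows; each row is the pose to reach, as a shift and turn from the pose commanded when the call began, along the tool's axes at that moment; what a row does not reach only later rows make up. A row lasts 1/10 s, in which the tool goes at most 50 mm and 8.59 degrees, less where a joint would pass 70% of its speed; a pose out of reach is approached as far as the arm can. A call with a gripper value outside its range is refused whole. The fingers move at their own pace and stop on an object; the grip force is fixed at half the most. Time passes only in rows, so rows that repeat a pose let the fingers close. It gives the time, the measured TCP pose, the force and the opening at its end, in the units of the state.
- robot.read_state(): the state, without advancing time (a new reading comes with each control period).
- capture(name): name is "scene" or "top"; returns a dict with "pixels" (400x640x3 uint8, blue, green, red), "fovy" (degrees; the focal length in pixels is half the picture's height over the tangent of half this angle, whatever the lens; pixels are square), "cx", "cy" (the principal point, pixels), "T" (4x4, takes a point from camera to world coordinates). Camera axes: x right, y down, z forward; pixel columns grow to the right and rows downward; lengths in m; the calibration is good to about 2 mm. A picture is of the moment at which its call begins. There is no depth.
- robot.job_done(): hands the job in, once; it reports no verdict.
The state is a dict: "t": time; "joints": joint angles; "qd": joint speeds; "tau": joint torques, N m; "tool_pos": TCP position; "tool_rot": TCP orientation; "contact_force": force on the tool from outside, world axes, zero at the start; "ft_torque": the same for the moment, N m; "width": opening from 0.0 (shut) to 1.0 (fully open).
Only numpy, scipy, OpenCV 4.12 (cv2) and the standard library are available. Lean on these libraries where they do the work, as an engineer would, in place of code of your own. Each camera call takes 0.05 s, during which the arm holds its last target.

## Working session

There is one attempt and no reset: what is moved stays moved. The work goes in short steps, Python scripts to look and compute and a tool call to move; the robot and the scene stay as the last step left them, time stands still between calls to the robot, and variables do not carry over. Pictures are saved under pics/ and viewed, and the job is handed in when it is done.

Besides the shell and the picture viewer there is one more tool, called after ">>>" by a JSON object that holds its "api" and its "payload". jog_arm: Moves the arm, as the interface text tells. Its arguments: {"type":"object","properties":{"commands":{"type":"array","items":{"type":"object","properties":{"claw":{"type":"number"},"dx":{"type":"number"},"dy":{"type":"number"},"dz":{"type":"number"},"ax":{"type":"number"},"ay":{"type":"number"},"az":{"type":"number"}}}}},"required":["commands"]}

```bash
mkdir -p pics; python3 - <<'E'
from workcell import robot, capture
import cv2, numpy as np
for n in("scene","top"):
    c=capture(n); cv2.imwrite(f"pics/{n}0.png",c["pixels"]); print(n,c["fovy"],c["cx"],c["cy"]); print(np.round(c["T"],4).tolist())
s=robot.read_state(); print({k:np.round(v,4).tolist() for k,v in s.items()})
E
```

```text
scene 54.243221308401196 318.2008679643055 200.00271536685216
[[0.3575, 0.6506, -0.67, 1.0979], [0.9339, -0.2439, 0.2615, -0.1687], [0.0067, -0.7192, -0.6948, 0.6806], [0.0, 0.0, 0.0, 1.0]]
top 54.98052370023254 320.12438259755726 199.09886887429911
[[-0.0246, -0.9972, 0.0713, 0.4277], [-0.9997, 0.0247, 0.0004, 0.0546], [-0.0022, -0.0712, -0.9975, 1.0839], [0.0, 0.0, 0.0, 1.0]]
{'t': 0.1, 'joints': [1.5657, 0.0407, 0.0839, -0.0004, -1.6155, -0.3337], 'qd': [-0.0007, -0.001, 0.0014, 0.0016, 0.0007, 0.0004], 'tau': [-0.0054, -36.934, 34.828, 6.9516, -0.0044, 0.0], 'tool_pos': [0.1993, 0.5657, 0.2304], 'tool_rot': [0.1193, -0.1192, -0.6964, 0.6975], 'contact_force': [-0.1195, -0.7714, 0.2684], 'ft_torque': [0.0374, -0.0011, 0.0057], 'width': 0.9983}
```

View pics/scene0.png

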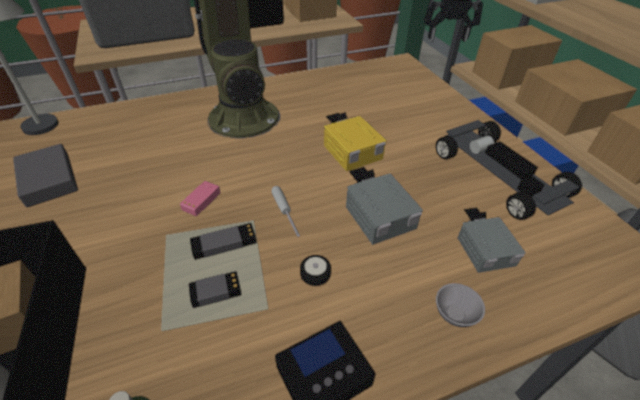

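View pics/top0.png

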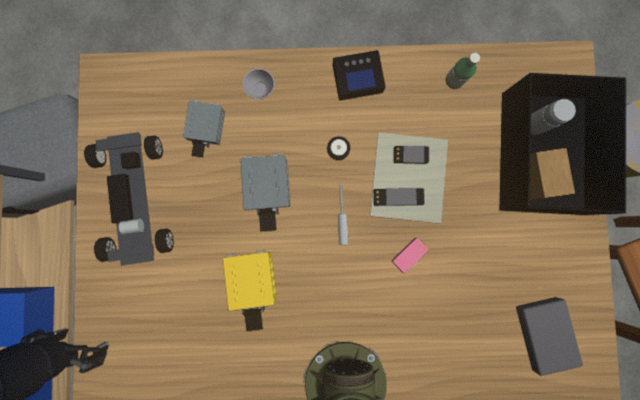

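Cases: yellow (250,285), large grey (265,182), small grey (203,122). The large grey one fits, being not yellow and the larger of its colour. Black packs: (411,155) short, (398,196) long. The pink one at (410,255) is a decoy. I'll enlarge these to confirm.

```bash
cat > h.py <<'E'
from workcell import robot, capture
import cv2, numpy as np
def ray(c,u,v):
    f=200/np.tan(np.radians(c["fovy"])/2)
    d=c["T"][:3,:3]@np.array([(u-c["cx"])/f,(v-c["cy"])/f,1]); return c["T"][:3,3],d
def at(c,u,v,z):
    o,d=ray(c,u,v); return o+d*(z-o[2])/d[2]
def proj(c,p):
    f=200/np.tan(np.radians(c["fovy"])/2)
    q=c["T"][:3,:3].T@(np.asarray(p,float)-c["T"][:3,3]); return np.array([c["cx"]+f*q[0]/q[2],c["cy"]+f*q[1]/q[2]])
def crop(c,x0,y0,x1,y1,s,name):
    im=cv2.resize(c["pixels"][y0:y1,x0:x1],None,fx=s,fy=s,interpolation=cv2.INTER_CUBIC)
    for u in range((x0+9)//10*10,x1,10):
        cv2.putText(im,str(u),(int((u-x0+.5)*s)-8,9),0,.32,(0,0,255),1); cv2.line(im,(int((u-x0+.5)*s),10),(int((u-x0+.5)*s),15),(0,0,255),1)
    for v in range((y0+9)//10*10,y1,10):
        cv2.putText(im,str(v),(0,int((v-y0+.5)*s)),0,.32,(0,0,255),1); cv2.line(im,(22,int((v-y0+.5)*s)),(28,int((v-y0+.5)*s)),(0,0,255),1)
    cv2.imwrite("pics/"+name,im)
E
python3 - <<'E'
from h import *
c=capture("top"); crop(c,230,140,305,240,6,"c1.png"); crop(c,365,125,455,230,5.5,"c2.png")
c=capture("scene"); crop(c,335,160,435,245,7,"c3.png"); crop(c,160,220,270,325,5.5,"c4.png")
E
```

```text
(no output)
```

View pics/c1.png

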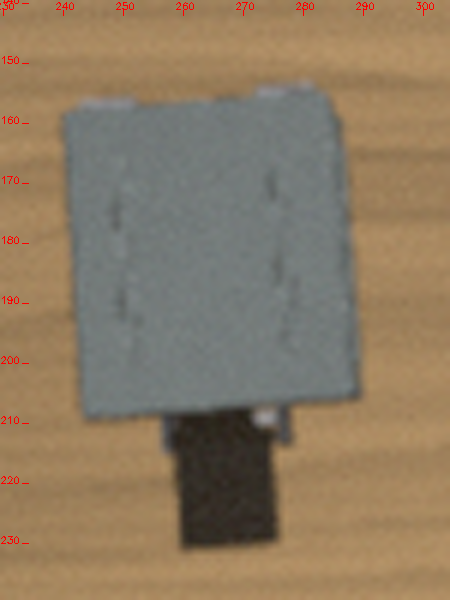

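View pics/c2.png

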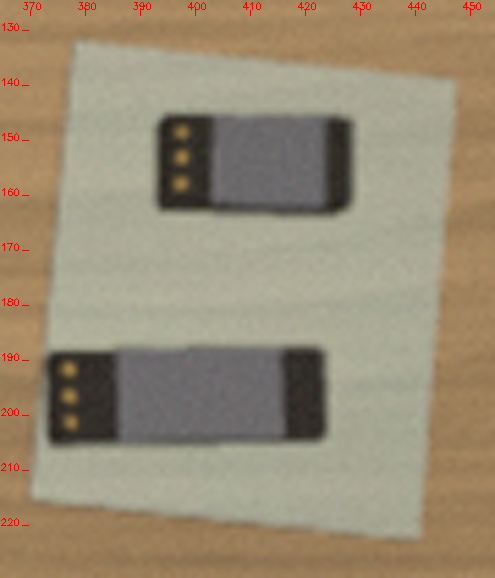

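View pics/c3.png

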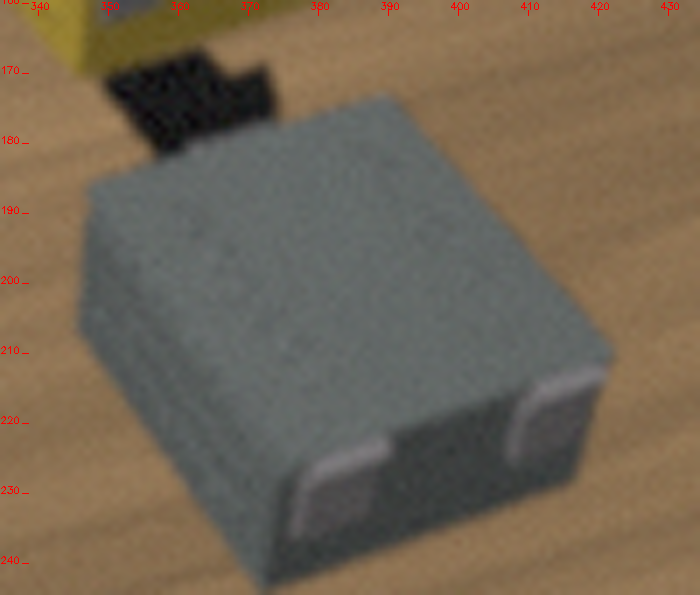

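View pics/c4.png

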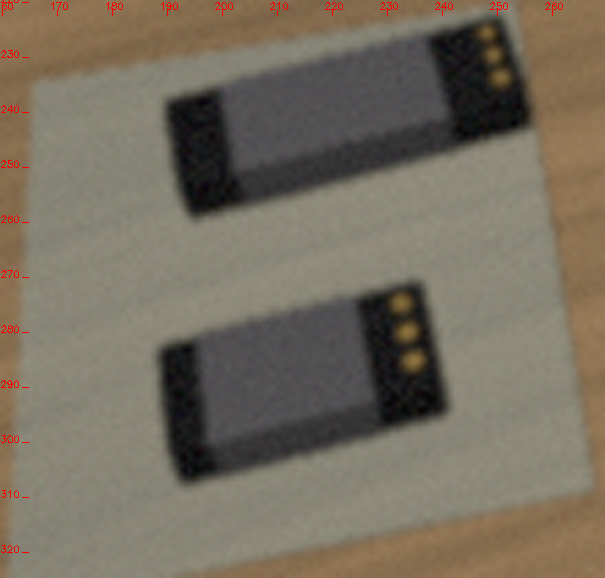

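```bash
cat > m.py <<'E'
from h import *
from scipy.optimize import least_squares
ct=capture("top"); cs=capture("scene")
def fit(P,x0):
    # P: list cam,(u,v),(lx,ly,z)
    def r(x):
        c,s=np.cos(x[2]),np.sin(x[2]); o=[]
        for cam,uv,l in P:
            o+=list(proj(cam,[x[0]+c*l[0]-s*l[1],x[1]+s*l[0]+c*l[1],l[2]])-uv)
        return np.array(o)
    s=least_squares(r,x0,loss='soft_l1'); return s.x,r(s.x).reshape(-1,2)
E
python3 - <<'E'
from m import *
L=.068
P=[(ct,(243.7,209),(-.069,.06,L)),(ct,(288.3,205.7),(-.069,-.06,L)),(ct,(240.7,158),(.07,.06,L)),(ct,(283.5,155.5),(.07,-.06,L)),
(ct,(259.7,230.7),(-.135,.022,.056)),(ct,(275.8,229.3),(-.135,-.022,.056)),
(cs,(347.5,187),(-.069,-.06,L)),(cs,(390,173.5),(-.069,.06,L)),(cs,(421.5,210),(.07,.06,L)),(cs,(375,227),(.07,-.06,L)),
(cs,(373,243.5),(.066,-.06,0)),(cs,(416.5,229),(.066,.06,0)),(cs,(346.5,206.5),(-.066,-.06,0))]
for sub in (P,P[:6],P[6:]):
    x,r=fit(sub,[.48,.2,0]); print("case",x.round(4)); print(r.round(1).tolist())
def pack(tp,sp,h,name):
    z=.031
    T=[(ct,t,l) for t,l in zip(tp,[(h,.0235,z),(h,-.0235,z),(-h,-.0235,z),(-h,.0235,z)])]
    S=[(cs,t,l) for t,l in zip(sp,[(h,.0235,z),(h,-.0235,z),(-h,-.0235,z),(-h,.0235,z)])]
    for q in (T+S,T,S):
        x,r=fit(q,[.5,-.13,-np.pi/2 if 0 else 1.57]); print(name,x.round(4),r.round(1).tolist())
# local +x -> +y world (image left in top); local +y -> -x (image down)
pack([(393.5,162.5),(394,146),(428.5,146),(428,162.5)],[(236.5,271.5),(241,294),None,(188.5,283.5)][:2]+[(192,301),(188.5,283)],.048,"short")
pack([(374,205),(373.7,189),(423.5,188),(423.5,204.5)],[(251,223),(256,241),(194,254),(190,238.5)],.069,"long")
print([at(ct,u,v,.006).round(3).tolist() for u,v in[(378,132.5),(447,139.5),(441,222),(371,215)]])
print("wheel",at(ct,339,148,.028),"driver",at(ct,343,215,.0),at(ct,341,185,0), at(ct,343.5,243,0.02))
E
```

```text
case [0.5514 0.2037 0.0523]
[[-0.8, -0.1], [-0.2, -0.3], [-1.1, -1.0], [0.9, -1.9], [-0.2, 2.0], [0.2, 2.1], [-1.4, -1.1], [0.0, -0.7], [1.7, 0.0], [0.8, -0.8], [-1.4, 1.9], [0.1, 0.4], [-1.4, 0.7]]
case [0.5512 0.2031 0.0516]
[[-0.6, -0.1], [0.0, -0.2], [-0.8, -0.9], [1.2, -1.8], [0.0, 2.0], [0.4, 2.2]]
case [0.5512 0.2044 0.0465]
[[-1.1, -1.3], [0.5, -0.8], [1.9, 0.1], [0.9, -1.0], [-1.3, 1.7], [0.2, 0.4], [-1.1, 0.4]]
short [ 0.6236 -0.1992  1.5135] [[-0.1, -1.3], [-0.3, -1.6], [-0.2, -0.5], [0.1, -0.2], [0.5, -1.8], [-0.1, -5.2], [-2.0, 0.9], [-0.3, -1.3]]
short [ 0.6211 -0.1995  1.5369] [[0.2, -0.0], [-0.4, -0.3], [-0.2, 0.0], [0.4, 0.3]]
short [ 0.6277 -0.1995  1.4806] [[1.3, 0.3], [0.0, -2.8], [-2.3, 2.1], [0.2, -0.4]]
long [ 0.507  -0.1604  1.5547] [[-0.5, -0.6], [-0.5, -1.6], [-0.1, -1.1], [0.4, -0.5], [0.4, -1.2], [0.2, -4.3], [-2.4, -0.3], [-1.1, -1.0]]
long [ 0.5044 -0.1609  1.5591] [[-0.2, 0.5], [-0.3, -0.6], [0.0, -0.2], [0.6, 0.3]]
long [ 0.5112 -0.1601  1.5315] [[1.3, 0.5], [0.8, -2.4], [-2.3, 0.6], [-0.5, -0.3]]
[[0.691, -0.114, 0.006], [0.665, -0.309, 0.006], [0.432, -0.281, 0.006], [0.456, -0.086, 0.006]]
wheel [ 0.64419308 -0.00095385  0.028     ] driver [ 0.45859389 -0.00832806  0.        ] [ 0.54369219 -0.00511194  0.        ] [ 0.38099072 -0.00632221  0.02      ]
```

```bash
cat > g.py <<'E'
from h import *
from scipy.spatial.transform import Rotation as R
def rel(x,y,z,jaw,half=None,verbose=True):
    s=robot.read_state(); q=s["tool_rot"]; A=R.from_quat([q[1],q[2],q[3],q[0]]); p=np.array(s["tool_pos"])
    out=[]
    for k in(0,1):
        j=jaw+k*np.pi; zt=np.array([np.cos(j),np.sin(j),0]); yt=np.array([0,0,-1.]); xt=np.cross(yt,zt)
        B=R.from_matrix(np.c_[xt,yt,zt]); rv=(A.inv()*B).as_rotvec(); d=A.inv().apply(np.array([x,y,z])-p)*1000
        jj=s["joints"]; dj1=np.arctan2(y,x)-np.arctan2(p[1],p[0])
        cur=A.apply([0,0,1]); 
        print("k",k,"d",d.round(1).tolist(),"rv",rv.round(4).tolist(),"world yaw change",np.round((j-np.arctan2(cur[1],cur[0])+np.pi)%(2*np.pi)-np.pi,3),"dj1",dj1.round(3))
def st():
    s=robot.read_state(); q=s["tool_rot"]; A=R.from_quat([q[1],q[2],q[3],q[0]]).as_matrix()
    print("t",round(s["t"],2),"p",np.round(s["tool_pos"],4),"F",np.round(s["contact_force"],1),"w",round(float(s["width"]),3),"j",np.round(s["joints"],3)); print("axes x",A[:,0].round(3),"y",A[:,1].round(3),"z",A[:,2].round(3))
E
python3 - <<'E'
from g import *
st()
th=.0515
p=np.array([.5512,.2037])-.113*np.array([np.cos(th),np.sin(th)])
print(p); rel(p[0],p[1],.12,th+np.pi/2)
E
```

```text
t 0.3 p [0.1993 0.5658 0.2309] F [ 0.3  0.8 -0.4] w 0.998 j [ 1.566  0.04   0.085 -0.    -1.615 -0.334]
axes x [-0.943  0.332 -0.   ] y [-0.    -0.001 -1.   ] z [-0.332 -0.943  0.001]
[0.43834982 0.19788307]
k 0 d [-347.7, 111.1, 267.5] rv [-0.0, 2.7513, -0.0009] world yaw change -2.751 dj1 -0.808
k 1 d [-347.7, 111.1, 267.5] rv [-0.0007, -0.3903, 0.0] world yaw change 0.39 dj1 -0.808
```

Crops confirm: the large grey case has its latch facing the robot, the short pack is at px (411,155), and the long pack is at (398,196). Moving above the thumb pad with the fingers shut.

>>> {"api": "jog_arm", "payload": {"commands": [{"claw": 0, "dx": -348, "dy": 70, "dz": 267, "ay": -0.39}, {"claw": 0, "dx": -348, "dy": 70, "dz": 267, "ay": -0.39}, {"claw": 0, "dx": -348, "dy": 70, "dz": 267, "ay": -0.39}, {"claw": 0, "dx": -348, "dy": 70, "dz": 267, "ay": -0.39}, {"claw": 0, "dx": -348, "dy": 70, "dz": 267, "ay": -0.39}, {"claw": 0, "dx": -348, "dy": 70, "dz": 267, "ay": -0.39}, {"claw": 0, "dx": -348, "dy": 70, "dz": 267, "ay": -0.39}, {"claw": 0, "dx": -348, "dy": 70, "dz": 267, "ay": -0.39}, {"claw": 0, "dx": -348, "dy": 70, "dz": 267, "ay": -0.39}, {"claw": 0, "dx": -348, "dy": 70, "dz": 267, "ay": -0.39}, {"claw": 0, "dx": -348, "dy": 70, "dz": 267, "ay": -0.39}, {"claw": 0, "dx": -348, "dy": 70, "dz": 267, "ay": -0.39}]}}

```text
invalid input
```

```bash
python3 - <<'E'
from g import *
st(); rel(.4383,.1979,.062,.0515+np.pi/2)
c=capture("scene"); crop(c,310,90,440,240,4,"d1.png"); c=capture("top"); crop(c,200,100,330,260,3.7,"d2.png")
E
```

```text
t 0.3 p [0.1993 0.5658 0.2309] F [ 0.3  0.8 -0.4] w 0.998 j [ 1.566  0.04   0.085 -0.    -1.615 -0.334]
axes x [-0.943  0.332 -0.   ] y [-0.    -0.001 -1.   ] z [-0.332 -0.943  0.001]
k 0 d [-347.6, 169.1, 267.5] rv [-0.0, 2.7513, -0.0009] world yaw change -2.751 dj1 -0.808
k 1 d [-347.6, 169.1, 267.5] rv [-0.0007, -0.3903, 0.0] world yaw change 0.39 dj1 -0.808
```

View pics/d1.png

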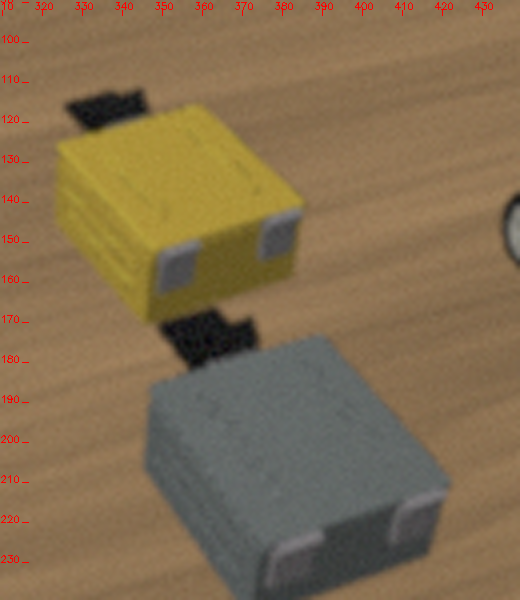

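View pics/d2.png

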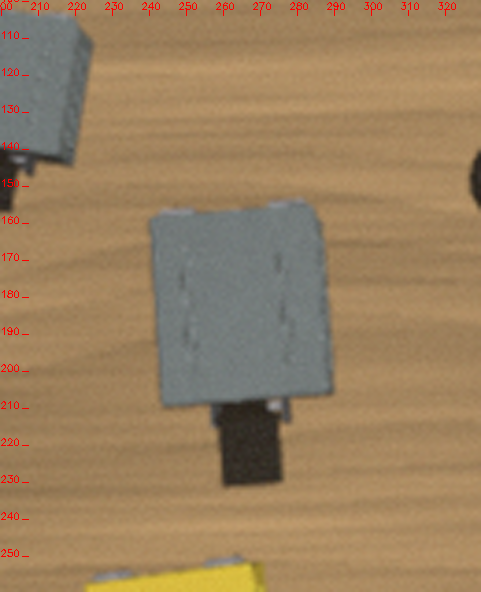

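The call was refused and nothing moved. I'll give every key this time.

>>> {"api": "jog_arm", "payload": {"commands": [{"claw": 0, "dx": -348, "dy": 70, "dz": 267, "ax": 0, "ay": -0.39, "az": 0}, {"claw": 0, "dx": -348, "dy": 70, "dz": 267, "ax": 0, "ay": -0.39, "az": 0}, {"claw": 0, "dx": -348, "dy": 70, "dz": 267, "ax": 0, "ay": -0.39, "az": 0}, {"claw": 0, "dx": -348, "dy": 70, "dz": 267, "ax": 0, "ay": -0.39, "az": 0}, {"claw": 0, "dx": -348, "dy": 70, "dz": 267, "ax": 0, "ay": -0.39, "az": 0}, {"claw": 0, "dx": -348, "dy": 70, "dz": 267, "ax": 0, "ay": -0.39, "az": 0}, {"claw": 0, "dx": -348, "dy": 70, "dz": 267, "ax": 0, "ay": -0.39, "az": 0}, {"claw": 0, "dx": -348, "dy": 70, "dz": 267, "ax": 0, "ay": -0.39, "az": 0}, {"claw": 0, "dx": -348, "dy": 70, "dz": 267, "ax": 0, "ay": -0.39, "az": 0}, {"claw": 0, "dx": -348, "dy": 70, "dz": 267, "ax": 0, "ay": -0.39, "az": 0}, {"claw": 0, "dx": -348, "dy": 70, "dz": 267, "ax": 0, "ay": -0.39, "az": 0}, {"claw": 0, "dx": -348, "dy": 70, "dz": 267, "ax": 0, "ay": -0.39, "az": 0}]}}

```text
t: 1.6
tool_pos: [0.4387, 0.199, 0.1616]
tool_rot: [0.018, -0.018, 0.707, -0.707]
contact_force: [0.4, -1.1, 0.7]
width: -0.001
```

```bash
python3 - <<'E'
from g import *
st(); rel(.4383,.1979,.062,.0515+np.pi/2)
c=capture("scene"); crop(c,290,90,440,240,4,"d3.png"); c=capture("top"); crop(c,200,100,330,260,3.7,"d4.png")
E
```

```text
t 1.6 p [0.4387 0.199  0.1616] F [ 0.4 -1.1  0.7] w -0.001 j [ 0.846 -0.281 -0.335 -0.    -1.516  0.777]
axes x [-0.999 -0.052 -0.   ] y [ 0.  0. -1.] z [ 0.052 -0.999 -0.   ]
k 0 d [0.5, 99.6, 1.1] rv [-0.0005, -3.1413, -0.0006] world yaw change 3.141 dj1 -0.002
k 1 d [0.5, 99.6, 1.1] rv [0.0004, 0.0003, -0.0003] world yaw change -0.0 dj1 -0.002
```

View pics/d3.png

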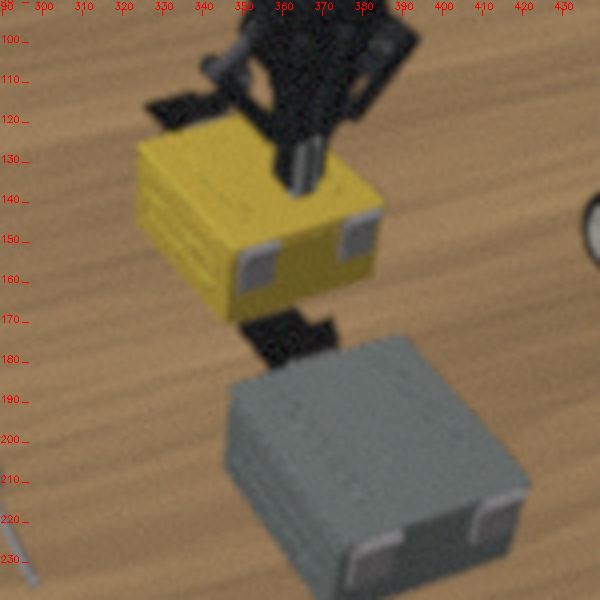

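View pics/d4.png

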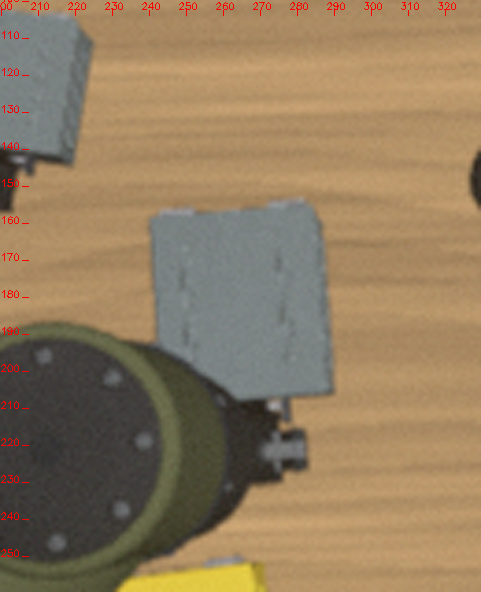

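>>> {"api": "jog_arm", "payload": {"commands": [{"claw": 0, "dx": 0, "dy": 45, "dz": 1, "ax": 0, "ay": 0, "az": 0}, {"claw": 0, "dx": 0, "dy": 85, "dz": 1, "ax": 0, "ay": 0, "az": 0}, {"claw": 0, "dx": 0, "dy": 100, "dz": 1, "ax": 0, "ay": 0, "az": 0}, {"claw": 0, "dx": 0, "dy": 105, "dz": 1, "ax": 0, "ay": 0, "az": 0}, {"claw": 0, "dx": 0, "dy": 108, "dz": 1, "ax": 0, "ay": 0, "az": 0}, {"claw": 0, "dx": 0, "dy": 111, "dz": 1, "ax": 0, "ay": 0, "az": 0}, {"claw": 0, "dx": 0, "dy": 113, "dz": 1, "ax": 0, "ay": 0, "az": 0}, {"claw": 0, "dx": 0, "dy": 115, "dz": 1, "ax": 0, "ay": 0, "az": 0}, {"claw": 0, "dx": 0, "dy": 115, "dz": 1, "ax": 0, "ay": 0, "az": 0}]}}

```text
t: 2.6
tool_pos: [0.4389, 0.1983, 0.0492]
tool_rot: [0.019, -0.018, 0.707, -0.706]
contact_force: [-10.0, -0.9, 9.8]
width: -0.002
```

```bash
python3 - <<'E'
from g import *
st()
c=capture("scene"); crop(c,290,70,440,250,3.3,"d5.png")
E
```

```text
t 2.6 p [0.4389 0.1983 0.0492] F [-10.   -0.9   9.8] w -0.002 j [ 8.44e-01 -2.32e-01 -5.02e-01 -1.00e-03 -1.30e+00  7.79e-01]
axes x [-0.999 -0.052 -0.001] y [ 0.001  0.001 -1.   ] z [ 0.052 -0.999 -0.001]
```

View pics/d5.png

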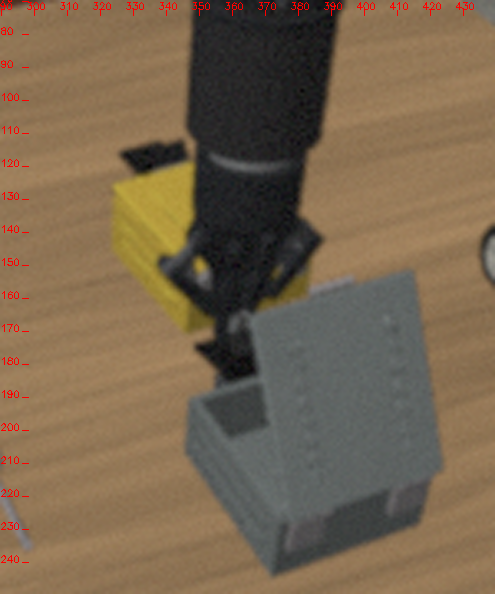

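The lid is free and opening (px ~ (350,230)). The −10 N in x may mean it touches the hand, so I'll back away up and toward −x.

>>> {"api": "jog_arm", "payload": {"commands": [{"claw": 0, "dx": 3, "dy": -10, "dz": 0, "ax": 0, "ay": 0, "az": 0}, {"claw": 0, "dx": 6, "dy": -30, "dz": 0, "ax": 0, "ay": 0, "az": 0}, {"claw": 0, "dx": 6, "dy": -70, "dz": 0, "ax": 0, "ay": 0, "az": 0}, {"claw": 50, "dx": 6, "dy": -110, "dz": 0, "ax": 0, "ay": 0, "az": 0}, {"claw": 66, "dx": 6, "dy": -160, "dz": 0, "ax": 0, "ay": 0, "az": 0}, {"claw": 66, "dx": 6, "dy": -170, "dz": 0, "ax": 0, "ay": 0, "az": 0}]}}

```text
t: 3.25
tool_pos: [0.4353, 0.198, 0.2253]
tool_rot: [0.022, -0.014, 0.709, -0.704]
contact_force: [-0.6, 0.2, 0.3]
width: 0.504
```

```bash
python3 - <<'E'
from g import *
st(); rel(.622,-.1995,.10,-.036)
rel(.45,0,.20,-.036)
c=capture("scene"); cv2.imwrite("pics/d6.png",c["pixels"])
E
```

```text
t 3.25 p [0.4353 0.198  0.2253] F [-0.6  0.2  0.3] w 0.504 j [ 0.853 -0.303 -0.238  0.004 -1.623  0.769]
axes x [-0.999 -0.051 -0.011] y [ 0.011  0.007 -1.   ] z [ 0.051 -0.999 -0.006]
k 0 d [-164.7, 124.6, 407.3] rv [-0.0033, -1.4837, -0.0141] world yaw change 1.484 dj1 -0.737
k 1 d [-164.7, 124.6, 407.3] rv [0.0144, 1.6578, -0.0034] world yaw change -1.658 dj1 -0.737
k 0 d [-4.3, 24.1, 198.7] rv [-0.0033, -1.4837, -0.0141] world yaw change 1.484 dj1 -0.427
k 1 d [-4.3, 24.1, 198.7] rv [0.0144, 1.6578, -0.0034] world yaw change -1.658 dj1 -0.427
```

View pics/d6.png

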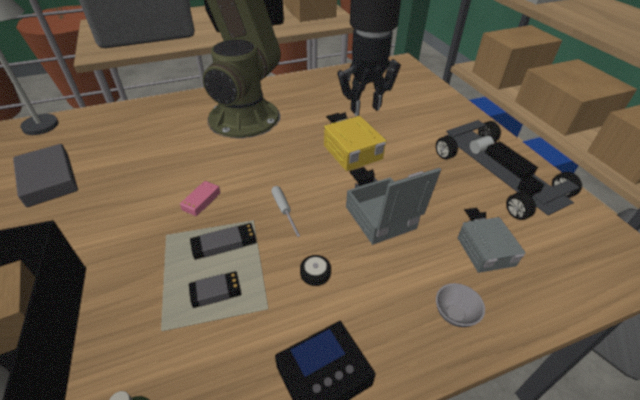

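The lid is fully open (px (410,200)). On to the short pack.

>>> {"api": "jog_arm", "payload": {"commands": [{"claw": 70, "dx": -165, "dy": 104, "dz": 407, "ax": 0.014, "ay": 1.658, "az": -0.003}, {"claw": 70, "dx": -165, "dy": 104, "dz": 407, "ax": 0.014, "ay": 1.658, "az": -0.003}, {"claw": 70, "dx": -165, "dy": 104, "dz": 407, "ax": 0.014, "ay": 1.658, "az": -0.003}, {"claw": 70, "dx": -165, "dy": 104, "dz": 407, "ax": 0.014, "ay": 1.658, "az": -0.003}, {"claw": 70, "dx": -165, "dy": 104, "dz": 407, "ax": 0.014, "ay": 1.658, "az": -0.003}, {"claw": 70, "dx": -165, "dy": 104, "dz": 407, "ax": 0.014, "ay": 1.658, "az": -0.003}, {"claw": 70, "dx": -165, "dy": 104, "dz": 407, "ax": 0.014, "ay": 1.658, "az": -0.003}, {"claw": 70, "dx": -165, "dy": 104, "dz": 407, "ax": 0.014, "ay": 1.658, "az": -0.003}, {"claw": 70, "dx": -165, "dy": 104, "dz": 407, "ax": 0.014, "ay": 1.658, "az": -0.003}, {"claw": 70, "dx": -165, "dy": 104, "dz": 407, "ax": 0.014, "ay": 1.658, "az": -0.003}, {"claw": 70, "dx": -165, "dy": 104, "dz": 407, "ax": 0.014, "ay": 1.658, "az": -0.003}, {"claw": 70, "dx": -165, "dy": 104, "dz": 407, "ax": 0.014, "ay": 1.658, "az": -0.003}]}}

```text
t: 4.5
tool_pos: [0.6189, -0.2015, 0.1124]
tool_rot: [0.51, -0.509, -0.486, 0.495]
contact_force: [-0.1, -0.2, 0.9]
width: 0.821
```

>>> {"api": "jog_arm", "payload": {"commands": [{"claw": 70, "dx": 0, "dy": 0, "dz": 0, "ax": 0, "ay": 0, "az": 0}]}}

```text
t: 4.6
tool_pos: [0.6189, -0.2008, 0.113]
tool_rot: [0.508, -0.507, -0.488, 0.496]
contact_force: [-0.9, -0.4, 0.4]
width: 0.821
```

```bash
python3 - <<'E'
from g import *
st(); rel(.622,-.1995,.008,-.036)
c=capture("scene"); crop(c,140,150,290,330,3.3,"e1.png")
c=capture("top"); crop(c,350,100,470,230,4,"e2.png")
E
```

```text
t 4.6 p [ 0.6189 -0.2008  0.113 ] F [-0.9 -0.4  0.4] w 0.821 j [-0.003  0.197  0.037  0.007 -1.42  -0.03 ]
axes x [ 0.032  0.999 -0.008] y [-0.01  -0.007 -1.   ] z [-0.999  0.032  0.009]
k 0 d [2.2, 104.9, -4.0] rv [-0.012, -3.1377, 0.0146] world yaw change 3.138 dj1 0.003
k 1 d [2.2, 104.9, -4.0] rv [-0.0093, 0.0038, -0.0077] world yaw change -0.004 dj1 0.003
```

View pics/e1.png

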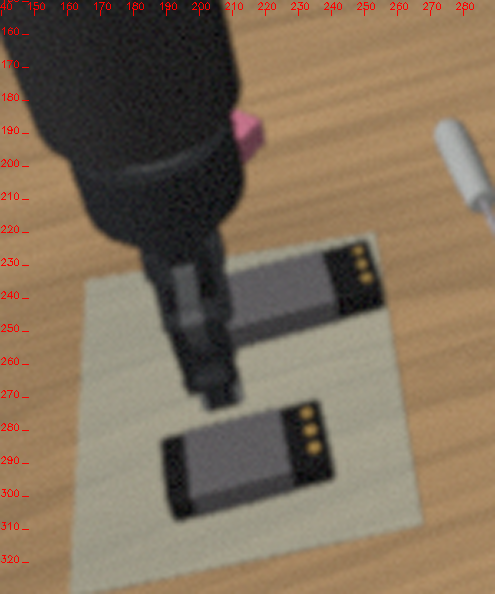

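View pics/e2.png

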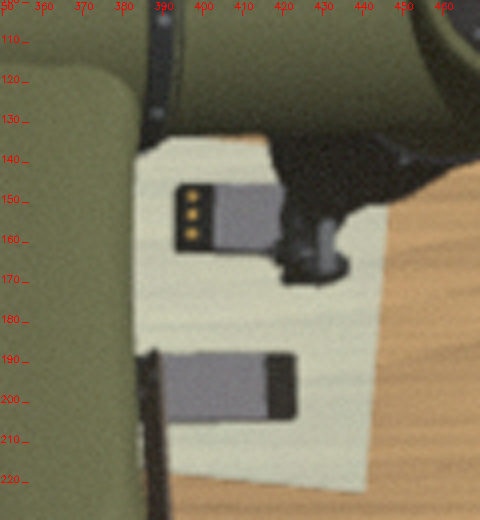

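>>> {"api": "jog_arm", "payload": {"commands": [{"claw": 70, "dx": 2, "dy": 40, "dz": -4, "ax": -0.009, "ay": 0.004, "az": -0.008}, {"claw": 70, "dx": 2, "dy": 65, "dz": -4, "ax": -0.009, "ay": 0.004, "az": -0.008}, {"claw": 70, "dx": 2, "dy": 65, "dz": -4, "ax": -0.009, "ay": 0.004, "az": -0.008}]}}

```text
t: 5.0
tool_pos: [0.6194, -0.1986, 0.0429]
tool_rot: [0.512, -0.507, -0.489, 0.492]
contact_force: [-1.3, 0.1, -0.9]
width: 0.818
```

```bash
python3 - <<'E'
from g import *
st(); rel(.622,-.1995,.008,-.036)
c=capture("scene"); crop(c,160,220,260,320,5.5,"e3.png"); print(proj(c,[.622,-.1995,.048]),proj(c,[.622,-.1995,.031]))
E
```

```text
t 5.0 p [ 0.6194 -0.1986  0.0429] F [-1.3  0.1 -0.9] w 0.818 j [-0.005  0.236 -0.045 -0.002 -1.299 -0.033]
axes x [0.038 0.999 0.002] y [-0.008  0.002 -1.   ] z [-0.999  0.038  0.008]
k 0 d [-0.9, 34.9, -3.0] rv [-0.003, 3.1395, -0.0131] world yaw change -3.14 dj1 -0.0
k 1 d [-0.9, 34.9, -3.0] rv [-0.0084, -0.0021, 0.0019] world yaw change 0.002 dj1 -0.0
[212.48668094 279.54535377] [214.0665652  284.57674455]
```

View pics/e3.png

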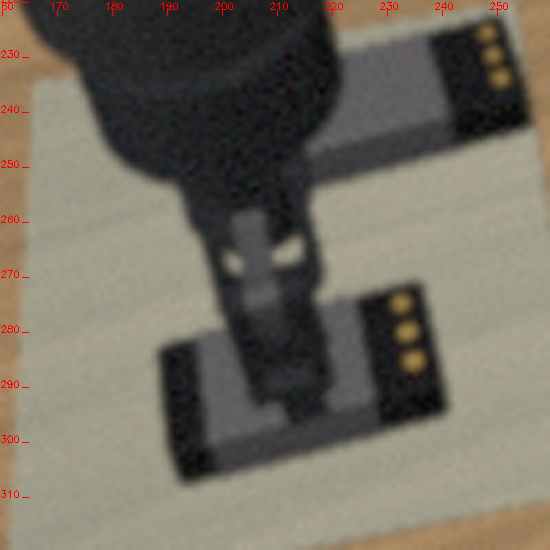

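>>> {"api": "jog_arm", "payload": {"commands": [{"claw": 70, "dx": -1, "dy": 12, "dz": -3, "ax": -0.008, "ay": -0.002, "az": 0.002}, {"claw": 70, "dx": -1, "dy": 24, "dz": -3, "ax": -0.008, "ay": -0.002, "az": 0.002}, {"claw": 70, "dx": -1, "dy": 32, "dz": -3, "ax": -0.008, "ay": -0.002, "az": 0.002}, {"claw": 70, "dx": -1, "dy": 34.5, "dz": -3, "ax": -0.008, "ay": -0.002, "az": 0.002}, {"claw": 70, "dx": -1, "dy": 34.5, "dz": -3, "ax": -0.008, "ay": -0.002, "az": 0.002}]}}

```text
t: 5.55
tool_pos: [0.6246, -0.2007, 0.0123]
tool_rot: [-0.508, 0.511, 0.491, -0.489]
contact_force: [-0.0, -0.8, 0.3]
width: 0.819
```

```bash
python3 - <<'E'
from g import *
st(); rel(.622,-.1995,.008,-.036)
c=capture("scene"); crop(c,160,220,260,320,5.5,"e4.png")
E
```

```text
t 5.55 p [ 0.6246 -0.2007  0.0123] F [-0.  -0.8  0.3] w 0.819 j [-0.006  0.26  -0.075  0.002 -1.23  -0.033]
axes x [ 0.038  0.999 -0.002] y [ 0.006 -0.002 -1.   ] z [-0.999  0.038 -0.006]
k 0 d [1.1, 4.3, 2.7] rv [0.0025, 3.1397, 0.0091] world yaw change -3.14 dj1 0.0
k 1 d [1.1, 4.3, 2.7] rv [0.0058, -0.0019, -0.0016] world yaw change 0.002 dj1 0.0
```

View pics/e4.png

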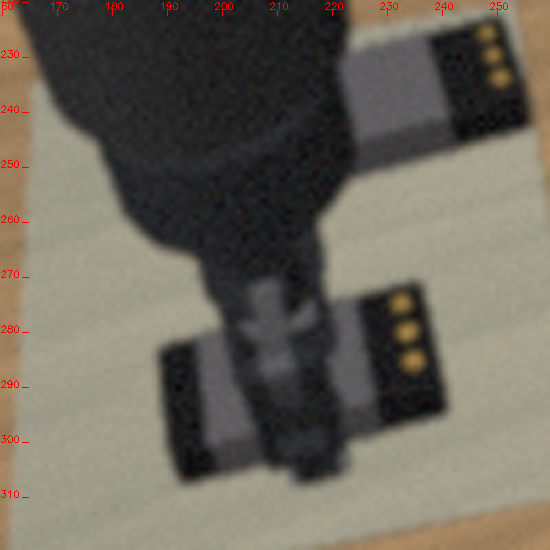

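>>> {"api": "jog_arm", "payload": {"commands": [{"claw": 70, "dx": 1, "dy": 3, "dz": 2, "ax": 0.006, "ay": 0, "az": 0}, {"claw": 70, "dx": 1, "dy": 3, "dz": 2, "ax": 0.006, "ay": 0, "az": 0}]}}

```text
t: 5.8
tool_pos: [0.6228, -0.1994, 0.0097]
tool_rot: [-0.509, 0.51, 0.49, -0.491]
contact_force: [-0.3, 0.8, -1.7]
width: 0.817
```

```bash
python3 - <<'E'
from g import *
st(); capture("scene"); st(); capture("top"); st()
E
```

```text
t 5.8 p [ 0.6228 -0.1994  0.0097] F [-0.3  0.8 -1.7] w 0.817 j [-4.00e-03  2.62e-01 -7.80e-02  1.00e-03 -1.23e+00 -3.50e-02]
axes x [ 0.038  0.999 -0.001] y [ 0.    -0.001 -1.   ] z [-0.999  0.038 -0.   ]
t 5.85 p [ 0.6229 -0.1995  0.0098] F [0.5 1.  0.6] w 0.817 j [-0.004  0.262 -0.078  0.002 -1.23  -0.034]
axes x [ 0.038  0.999 -0.001] y [ 0.001 -0.001 -1.   ] z [-0.999  0.038 -0.001]
t 5.9 p [ 0.623  -0.1996  0.0099] F [-0.4  0.7  0.4] w 0.822 j [-0.004  0.262 -0.078  0.002 -1.23  -0.034]
axes x [ 0.038  0.999 -0.002] y [ 0.001 -0.002 -1.   ] z [-0.999  0.038 -0.001]
```

>>> {"api": "jog_arm", "payload": {"commands": [{"claw": 70, "dx": 0, "dy": 2, "dz": 0, "ax": 0, "ay": 0, "az": 0}, {"claw": 40, "dx": 0, "dy": 2, "dz": 0, "ax": 0, "ay": 0, "az": 0}, {"claw": 40, "dx": 0, "dy": 2, "dz": 0, "ax": 0, "ay": 0, "az": 0}, {"claw": 40, "dx": 0, "dy": 2, "dz": 0, "ax": 0, "ay": 0, "az": 0}, {"claw": 40, "dx": 0, "dy": 2, "dz": 0, "ax": 0, "ay": 0, "az": 0}, {"claw": 40, "dx": 0, "dy": 2, "dz": 0, "ax": 0, "ay": 0, "az": 0}]}}

```text
t: 6.5
tool_pos: [0.623, -0.1996, 0.008]
tool_rot: [-0.509, 0.51, 0.49, -0.491]
contact_force: [-0.7, 1.1, 1.1]
width: 0.539
```

```bash
python3 - <<'E'
from g import *
st()
c=capture("scene"); crop(c,160,220,260,320,5.5,"e5.png")
E
```

```text
t 6.5 p [ 0.623  -0.1996  0.008 ] F [-0.7  1.1  1.1] w 0.539 j [-0.004  0.263 -0.08   0.002 -1.227 -0.035]
axes x [ 0.038  0.999 -0.002] y [ 0.001 -0.002 -1.   ] z [-0.999  0.038 -0.001]
```

View pics/e5.png

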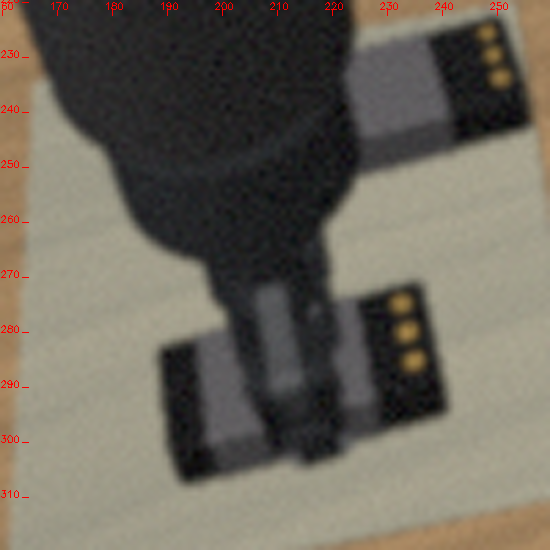

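Width 0.539 ≈ 46–47 mm, so the pack is gripped by its 47 mm side near the middle. Lifting.

>>> {"api": "jog_arm", "payload": {"commands": [{"claw": 40, "dx": 0, "dy": -5, "dz": 0, "ax": 0, "ay": 0, "az": 0}, {"claw": 40, "dx": 0, "dy": -20, "dz": 0, "ax": 0, "ay": 0, "az": 0}, {"claw": 40, "dx": 0, "dy": -50, "dz": 0, "ax": 0, "ay": 0, "az": 0}, {"claw": 40, "dx": 0, "dy": -90, "dz": 0, "ax": 0, "ay": 0, "az": 0}, {"claw": 40, "dx": 0, "dy": -125, "dz": 0, "ax": 0, "ay": 0, "az": 0}, {"claw": 40, "dx": 0, "dy": -140, "dz": 0, "ax": 0, "ay": 0, "az": 0}]}}

```text
t: 7.15
tool_pos: [0.6242, -0.2, 0.1534]
tool_rot: [-0.507, 0.512, 0.491, -0.489]
contact_force: [-0.3, -0.4, -1.6]
width: 0.536
```

```bash
python3 - <<'E'
from g import *
st()
th=.0515
for z in (.15,.011): rel(.5512,.2037,z,th+np.pi/2)
rel(.47,0,.15,th+np.pi/2)
c=capture("scene"); crop(c,130,130,290,310,3.3,"e6.png")
E
```

```text
t 7.15 p [ 0.6242 -0.2     0.1534] F [-0.3 -0.4 -1.6] w 0.536 j [-0.004  0.184  0.098  0.003 -1.477 -0.034]
axes x [ 0.038  0.999 -0.003] y [ 0.007 -0.003 -1.   ] z [-0.999  0.038 -0.007]
k 0 d [400.6, 1.6, 88.3] rv [0.0081, 1.4813, 0.0032] world yaw change -1.481 dj1 0.664
k 1 d [400.6, 1.6, 88.3] rv [0.0032, -1.6603, -0.0083] world yaw change 1.66 dj1 0.664
k 0 d [401.0, 140.6, 89.3] rv [0.0081, 1.4813, 0.0032] world yaw change -1.481 dj1 0.664
k 1 d [401.0, 140.6, 89.3] rv [0.0032, -1.6603, -0.0083] world yaw change 1.66 dj1 0.664
k 0 d [194.0, 1.7, 161.7] rv [0.0081, 1.4813, 0.0032] world yaw change -1.481 dj1 0.31
k 1 d [194.0, 1.7, 161.7] rv [0.0032, -1.6603, -0.0083] world yaw change 1.66 dj1 0.31
```

View pics/e6.png

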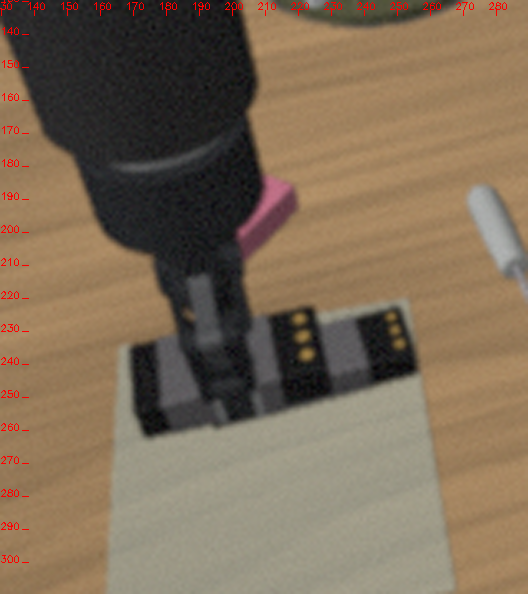

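>>> {"api": "jog_arm", "payload": {"commands": [{"claw": 40, "dx": 30, "dy": -2, "dz": 50, "ax": 0, "ay": -0.14, "az": 0}, {"claw": 40, "dx": 65, "dy": -2, "dz": 80, "ax": 0, "ay": -0.28, "az": 0}, {"claw": 40, "dx": 105, "dy": -2, "dz": 105, "ax": 0, "ay": -0.42, "az": 0}, {"claw": 40, "dx": 145, "dy": -2, "dz": 125, "ax": 0, "ay": -0.56, "az": 0}, {"claw": 40, "dx": 180, "dy": -2, "dz": 135, "ax": 0, "ay": -0.7, "az": 0}, {"claw": 40, "dx": 215, "dy": -2, "dz": 139, "ax": 0, "ay": -0.84, "az": 0}, {"claw": 40, "dx": 250, "dy": -2, "dz": 139, "ax": 0, "ay": -0.98, "az": 0}, {"claw": 40, "dx": 285, "dy": -2, "dz": 139, "ax": 0, "ay": -1.12, "az": 0}, {"claw": 40, "dx": 315, "dy": -2, "dz": 139, "ax": 0, "ay": -1.26, "az": 0}, {"claw": 40, "dx": 345, "dy": -2, "dz": 139, "ax": 0, "ay": -1.4, "az": 0}, {"claw": 40, "dx": 370, "dy": -2, "dz": 139, "ax": 0, "ay": -1.54, "az": -0.008}, {"claw": 40, "dx": 385, "dy": -2, "dz": 139, "ax": 0.003, "ay": -1.66, "az": -0.008}]}}

```text
t: 8.4
tool_pos: [0.4976, 0.192, 0.147]
tool_rot: [0.017, -0.024, 0.707, -0.706]
contact_force: [0.7, -0.6, -1.9]
width: 0.532
```

>>> {"api": "jog_arm", "payload": {"commands": [{"claw": 40, "dx": 0, "dy": 0, "dz": 0, "ax": 0, "ay": 0, "az": 0}, {"claw": 40, "dx": 0, "dy": 0, "dz": 0, "ax": 0, "ay": 0, "az": 0}]}}

```text
t: 8.6
tool_pos: [0.4979, 0.1904, 0.1476]
tool_rot: [0.014, -0.021, 0.707, -0.707]
contact_force: [-0.4, 0.3, -3.1]
width: 0.533
```

```bash
python3 - <<'E'
from g import *
st()
th=.0515
for z in (.15,.012): rel(.5512,.2037,z,th+np.pi/2)
c=capture("scene"); crop(c,270,60,460,250,3,"f1.png")
c=capture("top"); crop(c,180,100,330,260,3.6,"f2.png")
E
```

```text
t 8.6 p [0.4979 0.1904 0.1476] F [-0.4  0.3 -3.1] w 0.533 j [ 0.739 -0.126 -0.226 -0.006 -1.477  0.882]
axes x [-0.999 -0.049  0.009] y [-0.009  0.    -1.   ] z [ 0.049 -0.999 -0.001]
k 0 d [-53.9, -2.9, -10.7] rv [-0.0134, 3.1395, 0.001] world yaw change -3.14 dj1 -0.011
k 1 d [-53.9, -2.9, -10.7] rv [0.0007, -0.002, 0.0085] world yaw change 0.002 dj1 -0.011
k 0 d [-55.0, 135.1, -10.6] rv [-0.0134, 3.1395, 0.001] world yaw change -3.14 dj1 -0.011
k 1 d [-55.0, 135.1, -10.6] rv [0.0007, -0.002, 0.0085] world yaw change 0.002 dj1 -0.011
```

View pics/f1.png

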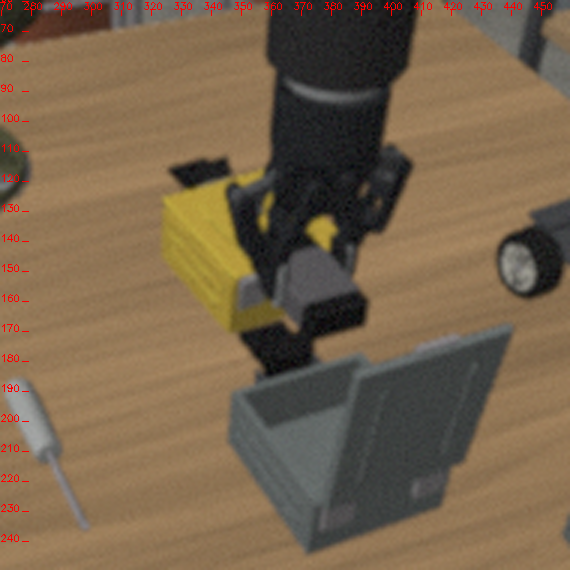

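View pics/f2.png

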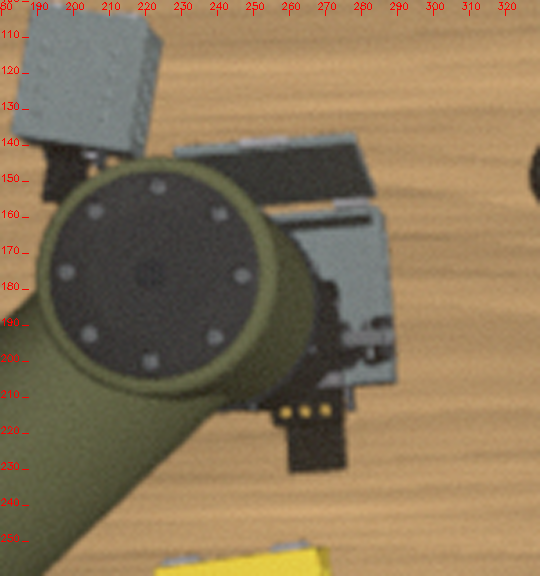

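>>> {"api": "jog_arm", "payload": {"commands": [{"claw": 40, "dx": -30, "dy": 0, "dz": -6, "ax": 0, "ay": 0, "az": 0}, {"claw": 40, "dx": -54, "dy": 0, "dz": -10.7, "ax": 0, "ay": -0.002, "az": 0.008}, {"claw": 40, "dx": -54, "dy": 25, "dz": -10.7, "ax": 0, "ay": -0.002, "az": 0.008}, {"claw": 40, "dx": -54.5, "dy": 50, "dz": -10.7, "ax": 0, "ay": -0.002, "az": 0.008}, {"claw": 40, "dx": -54.5, "dy": 65, "dz": -10.7, "ax": 0, "ay": -0.002, "az": 0.008}, {"claw": 40, "dx": -54.5, "dy": 65, "dz": -10.7, "ax": 0, "ay": -0.002, "az": 0.008}]}}

```text
t: 9.3
tool_pos: [0.5506, 0.2028, 0.081]
tool_rot: [-0.017, 0.019, -0.707, 0.707]
contact_force: [0.2, -0.1, -2.4]
width: 0.537
```

```bash
python3 - <<'E'
from g import *
st()
th=.0515
for z in (.05,.009): rel(.5512,.2037,z,th+np.pi/2)
c=capture("scene"); crop(c,320,80,460,250,3.5,"f3.png")
c=capture("top"); crop(c,220,130,310,240,5,"f4.png")
E
```

```text
t 9.3 p [0.5506 0.2028 0.081 ] F [ 0.2 -0.1 -2.4] w 0.537 j [ 6.940e-01  4.300e-02 -1.870e-01 -1.000e-03 -1.344e+00  9.290e-01]
axes x [-0.999 -0.052  0.003] y [-0.003 -0.    -1.   ] z [ 0.052 -0.999  0.   ]
k 0 d [-0.7, 31.0, -0.8] rv [0.0041, -3.1415, 0.0005] world yaw change 3.141 dj1 0.001
k 1 d [-0.7, 31.0, -0.8] rv [-0.0003, 0.0001, 0.0026] world yaw change -0.0 dj1 0.001
k 0 d [-0.8, 72.0, -0.9] rv [0.0041, -3.1415, 0.0005] world yaw change 3.141 dj1 0.001
k 1 d [-0.8, 72.0, -0.9] rv [-0.0003, 0.0001, 0.0026] world yaw change -0.0 dj1 0.001
```

View pics/f3.png

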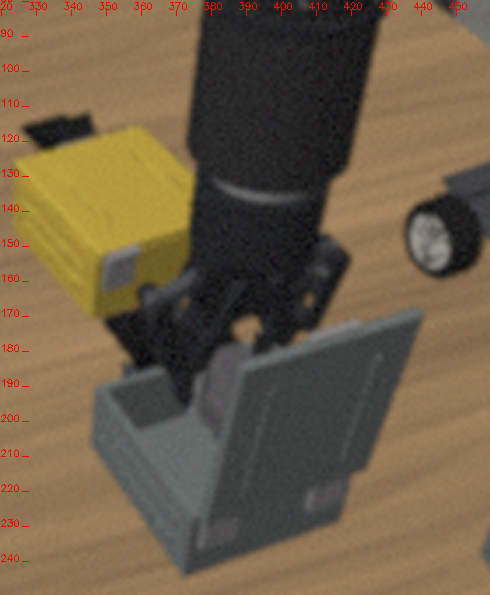

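View pics/f4.png

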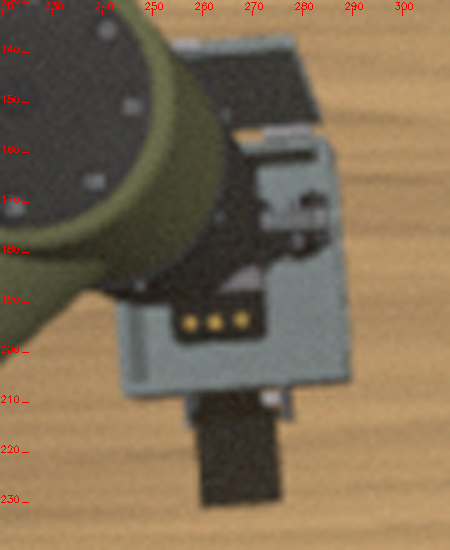

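```bash
python3 - <<'E'
from g import *
c=capture("top"); th=.0515; ca=np.array([.5512,.2037]);Rm=np.array([[np.cos(th),-np.sin(th)],[np.sin(th),np.cos(th)]])
for u,v,z in[(254.5,198,.104),(272.5,197.2,.104),(245,208.5,.056),(289,205.5,.056)]: print(Rm.T@(at(c,u,v,z)[:2]-ca))
E
```

```text
[-0.04551677  0.0213565 ]
[-0.04697723 -0.0246925 ]
[-0.06752459  0.05655907]
[-0.06847188 -0.06149713]
```

>>> {"api": "jog_arm", "payload": {"commands": [{"claw": 40, "dx": -0.5, "dy": 25, "dz": 0, "ax": 0, "ay": 0, "az": 0.002}, {"claw": 40, "dx": -0.5, "dy": 45, "dz": 0, "ax": 0, "ay": 0, "az": 0.002}, {"claw": 40, "dx": -0.5, "dy": 60, "dz": 0, "ax": 0, "ay": 0, "az": 0.002}, {"claw": 40, "dx": -0.5, "dy": 67, "dz": 0, "ax": 0, "ay": 0, "az": 0.002}, {"claw": 40, "dx": -0.5, "dy": 69, "dz": 0, "ax": 0, "ay": 0, "az": 0.002}, {"claw": 40, "dx": -0.5, "dy": 70, "dz": 0, "ax": 0, "ay": 0, "az": 0.002}, {"claw": 40, "dx": -0.5, "dy": 70, "dz": 0, "ax": 0, "ay": 0, "az": 0.002}]}}

```text
t: 10.15
tool_pos: [0.5532, 0.2047, 0.0148]
tool_rot: [0.021, -0.017, 0.708, -0.706]
contact_force: [-0.2, -0.5, -2.9]
width: 0.532
```

```bash
python3 - <<'E'
from g import *
st()
c=capture("scene"); crop(c,320,80,460,250,3.5,"f5.png"); st()
E
```

```text
t 10.15 p [0.5532 0.2047 0.0148] F [-0.2 -0.5 -2.9] w 0.532 j [ 6.950e-01  9.200e-02 -2.610e-01  1.000e-03 -1.212e+00  9.290e-01]
axes x [-0.999 -0.053 -0.005] y [ 0.005  0.003 -1.   ] z [ 0.053 -0.999 -0.003]
t 10.2 p [0.5532 0.2047 0.0148] F [ 0.2  0.2 -1.9] w 0.535 j [ 6.950e-01  9.200e-02 -2.620e-01  1.000e-03 -1.212e+00  9.290e-01]
axes x [-0.999 -0.053 -0.005] y [ 0.005  0.003 -1.   ] z [ 0.053 -0.999 -0.003]
```

View pics/f5.png

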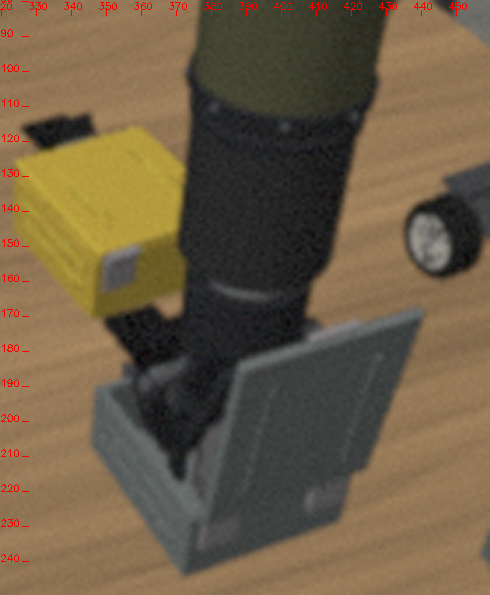

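>>> {"api": "jog_arm", "payload": {"commands": [{"claw": 40, "dx": 1, "dy": 2, "dz": 0, "ax": 0, "ay": 0, "az": -0.004}, {"claw": 40, "dx": 1, "dy": 4, "dz": 0, "ax": 0, "ay": 0, "az": -0.004}, {"claw": 40, "dx": 1, "dy": 5, "dz": 0, "ax": 0, "ay": 0, "az": -0.004}, {"claw": 40, "dx": 1, "dy": 5, "dz": 0, "ax": 0, "ay": 0, "az": -0.004}]}}

```text
t: 10.6
tool_pos: [0.5515, 0.2042, 0.0085]
tool_rot: [0.019, -0.019, 0.707, -0.706]
contact_force: [0.8, 0.2, -2.3]
width: 0.535
```

>>> {"api": "jog_arm", "payload": {"commands": [{"claw": 40, "dx": 0, "dy": 0.5, "dz": 0, "ax": 0, "ay": 0, "az": 0}, {"claw": 40, "dx": 0, "dy": 1, "dz": 0, "ax": 0, "ay": 0, "az": 0}]}}

```text
t: 10.8
tool_pos: [0.5517, 0.2044, 0.008]
tool_rot: [0.019, -0.019, 0.708, -0.706]
contact_force: [-1.4, -0.1, 0.6]
width: 0.534
```

>>> {"api": "jog_arm", "payload": {"commands": [{"claw": 40, "dx": 0, "dy": 0.5, "dz": 0, "ax": 0, "ay": 0, "az": 0}, {"claw": 40, "dx": 0, "dy": 0.5, "dz": 0, "ax": 0, "ay": 0, "az": 0}]}}

```text
t: 11.0
tool_pos: [0.5518, 0.2044, 0.008]
tool_rot: [0.019, -0.019, 0.708, -0.706]
contact_force: [-3.3, 0.0, 2.7]
width: 0.537
```

The pack's weight is now carried by the floor (fz +2.7 N). Releasing gently to 60 mm.

>>> {"api": "jog_arm", "payload": {"commands": [{"claw": 50, "dx": 0, "dy": 0, "dz": 0, "ax": 0, "ay": 0, "az": 0}, {"claw": 55, "dx": 0, "dy": 0, "dz": 0, "ax": 0, "ay": 0, "az": 0}, {"claw": 60, "dx": 0, "dy": 0, "dz": 0, "ax": 0, "ay": 0, "az": 0}, {"claw": 60, "dx": 0, "dy": 0, "dz": 0, "ax": 0, "ay": 0, "az": 0}]}}

```text
t: 11.4
tool_pos: [0.5521, 0.2049, 0.0078]
tool_rot: [0.019, -0.019, 0.708, -0.706]
contact_force: [0.4, 3.0, 1.1]
width: 0.702
```

>>> {"api": "jog_arm", "payload": {"commands": [{"claw": 60, "dx": 0, "dy": -15, "dz": 0, "ax": 0, "ay": 0, "az": 0}, {"claw": 60, "dx": 0, "dy": -40, "dz": 0, "ax": 0, "ay": 0, "az": 0}, {"claw": 60, "dx": 0, "dy": -80, "dz": 0, "ax": 0, "ay": 0, "az": 0}, {"claw": 60, "dx": 0, "dy": -120, "dz": 0, "ax": 0, "ay": 0, "az": 0}, {"claw": 0, "dx": 20, "dy": -165, "dz": 0, "ax": 0, "ay": 0, "az": 0}, {"claw": 0, "dx": 60, "dy": -210, "dz": 0, "ax": 0, "ay": 0, "az": 0}, {"claw": 0, "dx": 60, "dy": -240, "dz": 0, "ax": 0, "ay": 0, "az": 0}, {"claw": 0, "dx": 60, "dy": -250, "dz": 0, "ax": 0, "ay": 0, "az": 0}, {"claw": 0, "dx": 60, "dy": -250, "dz": 0, "ax": 0, "ay": 0, "az": 0}]}}

```text
t: 12.3
tool_pos: [0.4922, 0.2007, 0.2604]
tool_rot: [0.02, -0.018, 0.708, -0.705]
contact_force: [-0.3, 0.7, -0.2]
width: -0.0
```

```bash
python3 - <<'E'
from g import *
st()
c=capture("scene"); crop(c,320,80,460,250,3.5,"f6.png")
c=capture("top"); crop(c,200,120,310,240,4.8,"f7.png")
E
```

```text
t 12.3 p [0.4922 0.2007 0.2604] F [-0.3  0.7 -0.2] w -0.0 j [ 7.65e-01 -1.41e-01 -3.70e-02 -1.00e-03 -1.67e+00  8.59e-01]
axes x [-0.999 -0.053 -0.004] y [ 0.003  0.005 -1.   ] z [ 0.053 -0.999 -0.004]
```

View pics/f6.png

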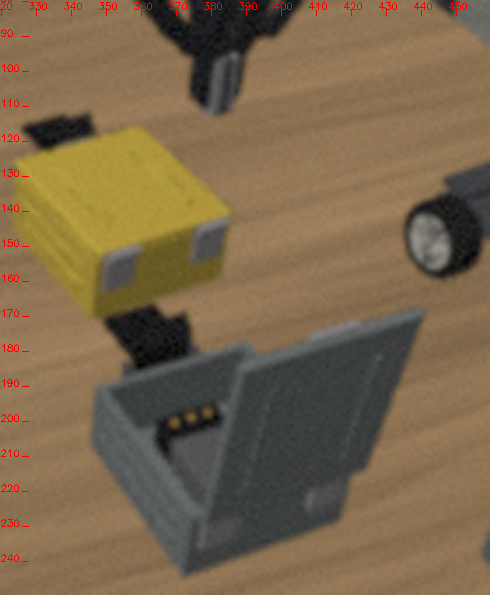

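View pics/f7.png

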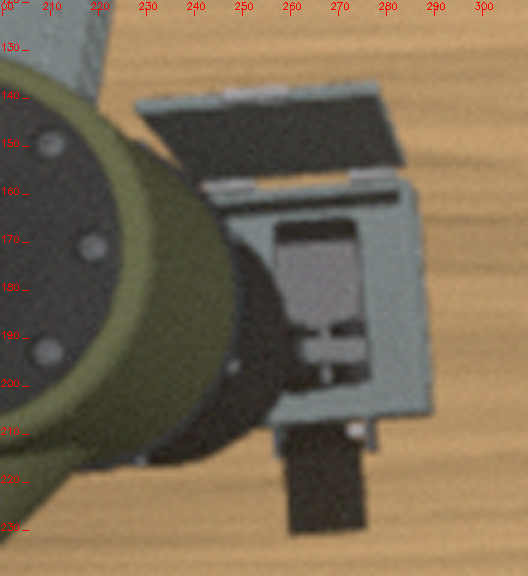

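The pack lies flat and centred in the case (top px (265,200)). Next: go over the lid and behind it.

>>> {"api": "jog_arm", "payload": {"commands": [{"claw": 0, "dx": -40, "dy": -5, "dz": 0, "ax": 0, "ay": 0, "az": 0.003}, {"claw": 0, "dx": -85, "dy": -5, "dz": 0, "ax": 0, "ay": 0, "az": 0.003}, {"claw": 0, "dx": -130, "dy": -5, "dz": 0, "ax": 0, "ay": 0, "az": 0.003}, {"claw": 0, "dx": -170, "dy": -5, "dz": 0, "ax": 0, "ay": 0, "az": 0.003}, {"claw": 0, "dx": -184, "dy": -5, "dz": 0, "ax": 0, "ay": 0, "az": 0.003}, {"claw": 0, "dx": -184, "dy": -5, "dz": 0, "ax": 0, "ay": 0, "az": 0.003}, {"claw": 0, "dx": -184, "dy": -5, "dz": 0, "ax": 0, "ay": 0, "az": 0.003}]}}

```text
t: 13.1
tool_pos: [0.6754, 0.2101, 0.2596]
tool_rot: [0.018, -0.019, 0.707, -0.707]
contact_force: [0.5, 0.3, 1.1]
width: -0.001
```

```bash
cat > lid.py <<'E'
from g import *
def tgt(th,n=19,a=110,yaw=.0515,c=(.5512,.2037)):
    x=70-a*np.cos(th)+n*np.sin(th); z=60+a*np.sin(th)+n*np.cos(th)
    return c[0]+x/1000*np.cos(yaw),c[1]+x/1000*np.sin(yaw),z/1000
E
python3 - <<'E'
from lid import *
st(); t=tgt(1.65,31); print(t); rel(*t,.0515+np.pi/2)
c=capture("scene"); crop(c,320,80,460,250,3.5,"g1.png")
E
```

```text
t 13.1 p [0.6754 0.2101 0.2596] F [0.5 0.3 1.1] w -0.001 j [ 5.830e-01  3.410e-01  4.780e-01 -1.000e-03 -1.709e+00  1.040e+00]
axes x [-0.999 -0.052  0.001] y [-0.001  0.    -1.   ] z [ 0.052 -0.999 -0.   ]
(np.float64(0.6606607943661962), np.float64(0.20934221998472904), np.float64(0.16720240557692234))
k 0 d [14.7, 92.4, -0.1] rv [0.0014, -3.1406, -0.0002] world yaw change 3.141 dj1 0.005
k 1 d [14.7, 92.4, -0.1] rv [0.0001, 0.001, 0.0009] world yaw change -0.001 dj1 0.005
```

View pics/g1.png

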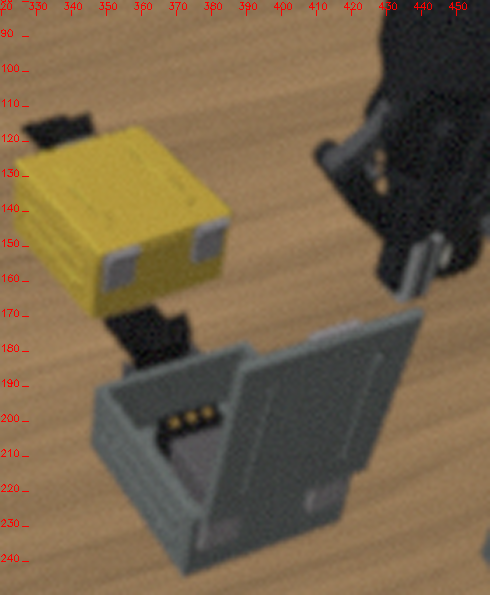

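```bash
python3 - <<'E'
from lid import *
c=capture("scene")
print(proj(c,[.6754,.2101,.2596]))
th=.0515
for a,n,y in [(139,0,.06),(139,0,-.06),(139,8,.06),(139,8,-.06)]:
    t=np.array(tgt(1.65,n,a))+[-np.sin(th)*y,np.cos(th)*y,0]; print(a,n,y,t.round(3),proj(c,t))
E
```

```text
[433.88552787 162.67454695]
139 0 0.06 [0.629 0.268 0.199] [439.32651739 166.82351697]
139 0 -0.06 [0.635 0.148 0.199] [386.36853945 183.04498936]
139 8 0.06 [0.637 0.268 0.198] [441.75249142 169.46432713]
139 8 -0.06 [0.643 0.148 0.198] [388.56274434 185.922841  ]
```

>>> {"api": "jog_arm", "payload": {"commands": [{"claw": 0, "dx": 4, "dy": 40, "dz": 0, "ax": 0, "ay": 0, "az": 0}, {"claw": 0, "dx": 8, "dy": 80, "dz": 0, "ax": 0, "ay": 0, "az": 0}, {"claw": 0, "dx": 12, "dy": 92, "dz": 0, "ax": 0, "ay": 0, "az": 0}, {"claw": 0, "dx": 12, "dy": 92, "dz": 0, "ax": 0, "ay": 0, "az": 0}, {"claw": 0, "dx": 12, "dy": 92, "dz": 0, "ax": 0, "ay": 0, "az": 0}]}}

```text
t: 13.7
tool_pos: [0.6639, 0.2101, 0.1723]
tool_rot: [0.021, -0.017, 0.708, -0.706]
contact_force: [-0.6, -0.2, 0.4]
width: -0.0
```

```bash
python3 - <<'E'
from lid import *
st()
s=robot.read_state(); q=s["tool_rot"]; A=R.from_quat([q[1],q[2],q[3],q[0]])
for th in np.r_[np.arange(1.65,0.1,-.15),.05,0,-.03]:
    d=A.inv().apply(np.array(tgt(th,8+11*np.sin(th)))-s["tool_pos"])*1000; print(round(th,2),d.round(1))
c=capture("scene"); crop(c,320,80,460,250,3.5,"g2.png")
E
```

```text
t 13.7 p [0.6639 0.2101 0.1723] F [-0.6 -0.2  0.4] w -0.0 j [ 5.930e-01  2.910e-01  2.590e-01  1.000e-03 -1.533e+00  1.032e+00]
axes x [-0.999 -0.054 -0.005] y [ 0.005  0.003 -1.   ] z [ 0.054 -0.999 -0.002]
1.65 [15.3  4.1  0.5]
1.5 [31.7  1.1  0.5]
1.35 [48.7  0.6  0.5]
1.2 [65.7  2.8  0.4]
1.05 [82.4  7.7  0.4]
0.9 [98.3 15.3  0.4]
0.75 [112.9  25.4   0.4]
0.6 [125.8  37.8   0.4]
0.45 [136.6  52.2   0.4]
0.3 [145.   68.3   0.4]
0.15 [150.6  85.5   0.4]
0.05 [152.8  97.5   0.5]
0.0 [153.4 103.5   0.5]
-0.03 [153.6 107.1   0.5]
```

View pics/g2.png

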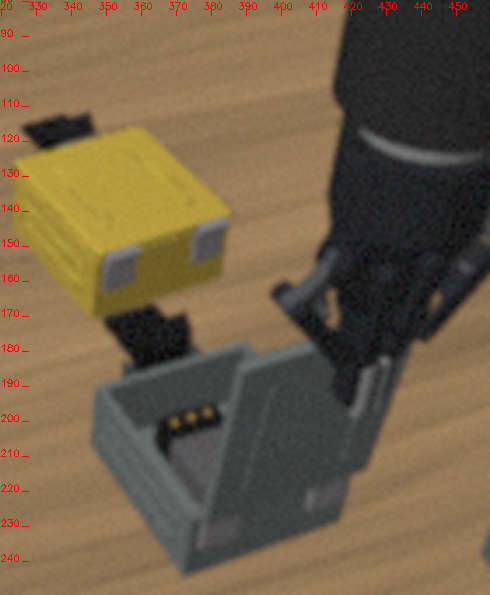

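>>> {"api": "jog_arm", "payload": {"commands": [{"claw": 0, "dx": 15, "dy": 4, "dz": 0, "ax": 0, "ay": 0, "az": 0}, {"claw": 0, "dx": 24, "dy": 2, "dz": 0, "ax": 0, "ay": 0, "az": 0}, {"claw": 0, "dx": 32, "dy": 1, "dz": 0, "ax": 0, "ay": 0, "az": 0}, {"claw": 0, "dx": 40, "dy": 1, "dz": 0, "ax": 0, "ay": 0, "az": 0}, {"claw": 0, "dx": 49, "dy": 1, "dz": 0, "ax": 0, "ay": 0, "az": 0}, {"claw": 0, "dx": 57, "dy": 2, "dz": 0, "ax": 0, "ay": 0, "az": 0}, {"claw": 0, "dx": 66, "dy": 3, "dz": 0, "ax": 0, "ay": 0, "az": 0}, {"claw": 0, "dx": 82, "dy": 8, "dz": 0, "ax": 0, "ay": 0, "az": 0}, {"claw": 0, "dx": 98, "dy": 15, "dz": 0, "ax": 0, "ay": 0, "az": 0}, {"claw": 0, "dx": 113, "dy": 25, "dz": 0, "ax": 0, "ay": 0, "az": 0}, {"claw": 0, "dx": 113, "dy": 25, "dz": 0, "ax": 0, "ay": 0, "az": 0}]}}

```text
t: 14.85
tool_pos: [0.5492, 0.2039, 0.144]
tool_rot: [0.019, -0.019, 0.707, -0.706]
contact_force: [0.6, -0.3, 2.1]
width: 0.001
```

```bash
python3 - <<'E'
from lid import *
st()
s=robot.read_state(); q=s["tool_rot"]; A=R.from_quat([q[1],q[2],q[3],q[0]])
for th in [.75,.6,.45,.3,.15,.05,0,-.03]:
    d=A.inv().apply(np.array(tgt(th,8+11*np.sin(th)))-s["tool_pos"])*1000; print(round(th,2),d.round(1))
c=capture("scene"); crop(c,320,80,460,250,3.5,"g3.png")
E
```

```text
t 14.85 p [0.5492 0.2039 0.144 ] F [ 0.6 -0.3  2.1] w 0.001 j [ 6.970e-01  9.000e-03 -1.050e-01 -1.000e-03 -1.455e+00  9.280e-01]
axes x [-0.999 -0.054 -0.001] y [ 0.001  0.002 -1.   ] z [ 0.054 -0.999 -0.002]
0.75 [-2.1 -2.3  0.3]
0.6 [10.8 10.2  0.3]
0.45 [21.5 24.6  0.3]
0.3 [29.8 40.7  0.3]
0.15 [35.4 58.   0.3]
0.05 [37.5 69.9  0.3]
0 [38.1 76.   0.3]
-0.03 [38.3 79.6  0.3]
```

View pics/g3.png

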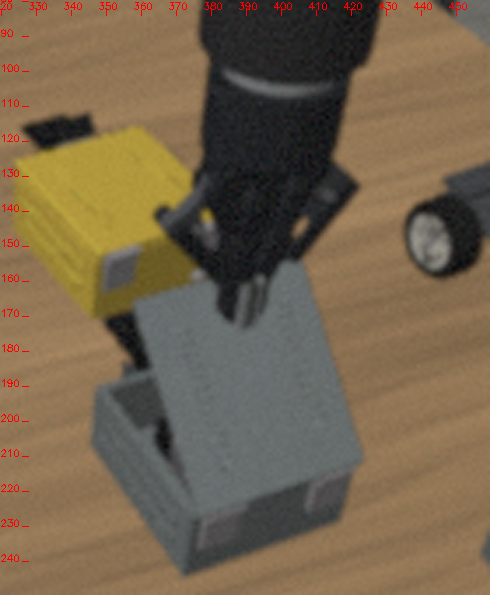

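The lid follows the finger; it is at about 0.75 rad. Continuing down to about 0.12 rad.

>>> {"api": "jog_arm", "payload": {"commands": [{"claw": 0, "dx": 5, "dy": 4, "dz": 0, "ax": 0, "ay": 0, "az": 0}, {"claw": 0, "dx": 11, "dy": 10, "dz": 0, "ax": 0, "ay": 0, "az": 0}, {"claw": 0, "dx": 16, "dy": 17, "dz": 0, "ax": 0, "ay": 0, "az": 0}, {"claw": 0, "dx": 21, "dy": 25, "dz": 0, "ax": 0, "ay": 0, "az": 0}, {"claw": 0, "dx": 26, "dy": 33, "dz": 0, "ax": 0, "ay": 0, "az": 0}, {"claw": 0, "dx": 30, "dy": 41, "dz": 0, "ax": 0, "ay": 0, "az": 0}, {"claw": 0, "dx": 33, "dy": 50, "dz": 0, "ax": 0, "ay": 0, "az": 0}, {"claw": 0, "dx": 35, "dy": 58, "dz": 0, "ax": 0, "ay": 0, "az": 0}, {"claw": 0, "dx": 36, "dy": 62, "dz": 0, "ax": 0, "ay": 0, "az": 0}, {"claw": 0, "dx": 36, "dy": 62, "dz": 0, "ax": 0, "ay": 0, "az": 0}]}}

```text
t: 15.9
tool_pos: [0.5149, 0.2022, 0.082]
tool_rot: [0.019, -0.018, 0.707, -0.706]
contact_force: [-0.7, -0.1, 1.9]
width: -0.002
```

```bash
python3 - <<'E'
from lid import *
st()
s=robot.read_state(); q=s["tool_rot"]; A=R.from_quat([q[1],q[2],q[3],q[0]])
for th in [.15,.05,0,-.03]:
    d=A.inv().apply(np.array(tgt(th,8+11*np.sin(th)))-s["tool_pos"])*1000; print(round(th,2),d.round(1))
c=capture("scene"); crop(c,320,80,460,250,3.5,"g4.png")
E
```

```text
t 15.9 p [0.5149 0.2022 0.082 ] F [-0.7 -0.1  1.9] w -0.002 j [ 0.737 -0.052 -0.28  -0.    -1.341  0.887]
axes x [-0.999 -0.053 -0.002] y [ 0.002  0.001 -1.   ] z [ 0.053 -0.999 -0.001]
0.15 [ 1.  -4.   0.3]
0.05 [3.1 7.9 0.3]
0 [ 3.7 14.   0.3]
-0.03 [ 3.8 17.6  0.3]
```

View pics/g4.png

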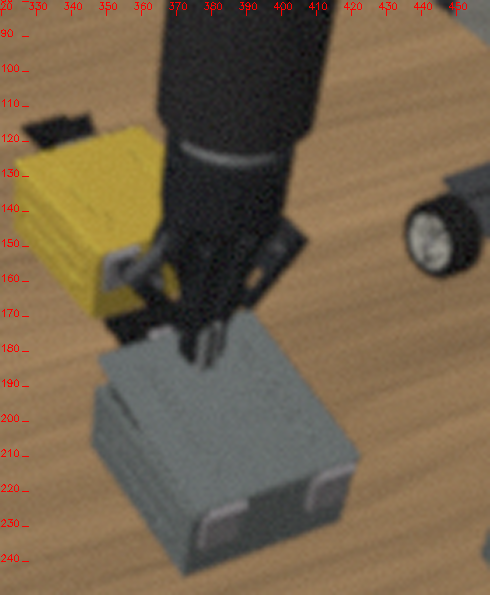

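>>> {"api": "jog_arm", "payload": {"commands": [{"claw": 0, "dx": 2, "dy": 5, "dz": 0, "ax": 0, "ay": 0, "az": 0}, {"claw": 0, "dx": 3, "dy": 9, "dz": 0, "ax": 0, "ay": 0, "az": 0}, {"claw": 0, "dx": 3, "dy": 12, "dz": 0, "ax": 0, "ay": 0, "az": 0}, {"claw": 0, "dx": 3, "dy": 14, "dz": 0, "ax": 0, "ay": 0, "az": 0}, {"claw": 0, "dx": 3, "dy": 15, "dz": 0, "ax": 0, "ay": 0, "az": 0}, {"claw": 0, "dx": 3, "dy": 15, "dz": 0, "ax": 0, "ay": 0, "az": 0}]}}

```text
t: 16.55
tool_pos: [0.5125, 0.2022, 0.0677]
tool_rot: [0.02, -0.018, 0.708, -0.706]
contact_force: [0.8, 0.7, 2.2]
width: 0.001
```

>>> {"api": "jog_arm", "payload": {"commands": [{"claw": 0, "dx": 0, "dy": 1, "dz": 0, "ax": 0, "ay": 0, "az": 0}, {"claw": 0, "dx": 0, "dy": 2, "dz": 0, "ax": 0, "ay": 0, "az": 0}, {"claw": 0, "dx": 0, "dy": 2, "dz": 0, "ax": 0, "ay": 0, "az": 0}]}}

```text
t: 16.85
tool_pos: [0.5123, 0.2022, 0.0656]
tool_rot: [0.02, -0.018, 0.708, -0.706]
contact_force: [1.2, 0.5, 1.8]
width: 0.001
```

```bash
python3 - <<'E'
from lid import *
st()
c=capture("scene"); crop(c,320,80,460,250,3.5,"g5.png")
E
```

```text
t 16.85 p [0.5123 0.2022 0.0656] F [1.2 0.5 1.8] w 0.001 j [ 0.741 -0.049 -0.308  0.    -1.309  0.883]
axes x [-0.999 -0.053 -0.003] y [ 0.003  0.002 -1.   ] z [ 0.053 -0.999 -0.002]
```

View pics/g5.png

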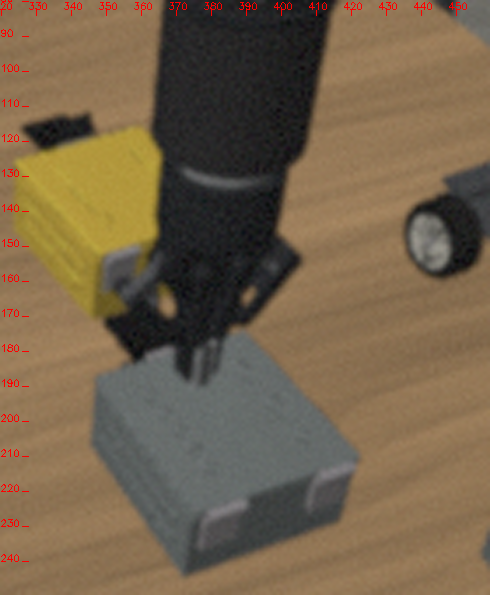

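>>> {"api": "jog_arm", "payload": {"commands": [{"claw": 0, "dx": 0, "dy": 1, "dz": 0, "ax": 0, "ay": 0, "az": 0}, {"claw": 0, "dx": 0, "dy": 1.5, "dz": 0, "ax": 0, "ay": 0, "az": 0}, {"claw": 0, "dx": 0, "dy": 1.5, "dz": 0, "ax": 0, "ay": 0, "az": 0}]}}

```text
t: 17.2
tool_pos: [0.5123, 0.2022, 0.0648]
tool_rot: [0.02, -0.018, 0.708, -0.706]
contact_force: [-1.2, 0.8, 5.4]
width: 0.005
```

>>> {"api": "jog_arm", "payload": {"commands": [{"claw": 0, "dx": 0, "dy": 1, "dz": 0, "ax": 0, "ay": 0, "az": 0}, {"claw": 0, "dx": 0, "dy": 1.5, "dz": 0, "ax": 0, "ay": 0, "az": 0}, {"claw": 0, "dx": 0, "dy": 1.5, "dz": 0, "ax": 0, "ay": 0, "az": 0}]}}

```text
t: 17.5
tool_pos: [0.5124, 0.2022, 0.0643]
tool_rot: [0.02, -0.018, 0.708, -0.706]
contact_force: [-4.0, -0.6, 10.1]
width: 0.001
```

>>> {"api": "jog_arm", "payload": {"commands": [{"claw": 0, "dx": 0, "dy": 1, "dz": 0, "ax": 0, "ay": 0, "az": 0}, {"claw": 0, "dx": 0, "dy": 2, "dz": 0, "ax": 0, "ay": 0, "az": 0}, {"claw": 0, "dx": 0, "dy": 2, "dz": 0, "ax": 0, "ay": 0, "az": 0}]}}

```text
t: 17.8
tool_pos: [0.5125, 0.2022, 0.0636]
tool_rot: [0.02, -0.018, 0.708, -0.706]
contact_force: [-8.6, -1.2, 17.0]
width: 0.005
```

>>> {"api": "jog_arm", "payload": {"commands": [{"claw": 0, "dx": 0, "dy": -4, "dz": 0, "ax": 0, "ay": 0, "az": 0}, {"claw": 0, "dx": 0, "dy": -10, "dz": 0, "ax": 0, "ay": 0, "az": 0}, {"claw": 0, "dx": 0, "dy": -12, "dz": 0, "ax": 0, "ay": 0, "az": 0}, {"claw": 0, "dx": 0, "dy": -12, "dz": 0, "ax": 0, "ay": 0, "az": 0}]}}

```text
t: 18.2
tool_pos: [0.512, 0.202, 0.0724]
tool_rot: [0.019, -0.018, 0.707, -0.706]
contact_force: [0.2, -1.1, -0.1]
width: -0.001
```

```bash
python3 - <<'E'
from lid import *
st()
c=capture("scene"); crop(c,320,80,460,250,3.5,"g6.png")
E
```

```text
t 18.2 p [0.512  0.202  0.0724] F [ 0.2 -1.1 -0.1] w -0.001 j [ 0.741 -0.054 -0.299 -0.    -1.323  0.883]
axes x [-0.999 -0.053 -0.002] y [ 0.002  0.002 -1.   ] z [ 0.053 -0.999 -0.002]
```

View pics/g6.png

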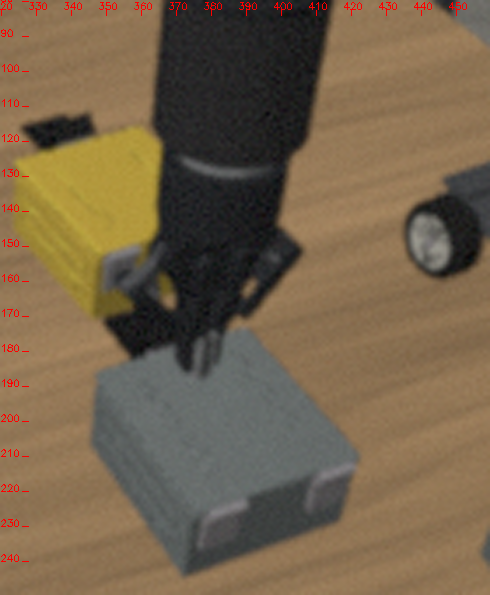

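The force is zero and the lid stays down (px (348,187)). I'll retreat and check.

>>> {"api": "jog_arm", "payload": {"commands": [{"claw": 0, "dx": 0, "dy": -20, "dz": 0, "ax": 0, "ay": 0, "az": 0}, {"claw": 0, "dx": 0, "dy": -60, "dz": 0, "ax": 0, "ay": 0, "az": 0}, {"claw": 0, "dx": 0, "dy": -100, "dz": 0, "ax": 0, "ay": 0, "az": 0}, {"claw": 0, "dx": 0, "dy": -140, "dz": 0, "ax": 0, "ay": 0, "az": 0}, {"claw": 0, "dx": 40, "dy": -180, "dz": -10, "ax": 0, "ay": 0, "az": 0}, {"claw": 0, "dx": 80, "dy": -200, "dz": -40, "ax": 0, "ay": 0, "az": 0}, {"claw": 0, "dx": 100, "dy": -200, "dz": -80, "ax": 0, "ay": 0, "az": 0}, {"claw": 0, "dx": 100, "dy": -200, "dz": -120, "ax": 0, "ay": 0, "az": 0}, {"claw": 0, "dx": 100, "dy": -200, "dz": -120, "ax": 0, "ay": 0, "az": 0}, {"claw": 0, "dx": 100, "dy": -200, "dz": -120, "ax": 0, "ay": 0, "az": 0}]}}

```text
t: 19.25
tool_pos: [0.405, 0.3168, 0.2716]
tool_rot: [0.02, -0.019, 0.707, -0.707]
contact_force: [0.2, -0.3, -0.1]
width: -0.002
```

```bash
python3 - <<'E'
from lid import *
st()
c=capture("scene"); cv2.imwrite("pics/h1.png",c["pixels"])
c=capture("top"); cv2.imwrite("pics/h2.png",c["pixels"]); 
E
```

```text
t 19.25 p [0.405  0.3168 0.2716] F [ 0.2 -0.3 -0.1] w -0.002 j [ 1.057e+00 -1.810e-01 -5.200e-02  1.000e-03 -1.699e+00  5.690e-01]
axes x [-0.998 -0.055 -0.001] y [ 0.001  0.    -1.   ] z [ 0.055 -0.998 -0.   ]
```

View pics/h1.png

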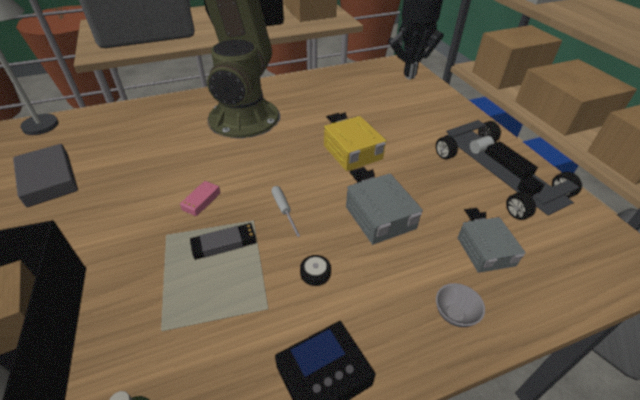

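View pics/h2.png

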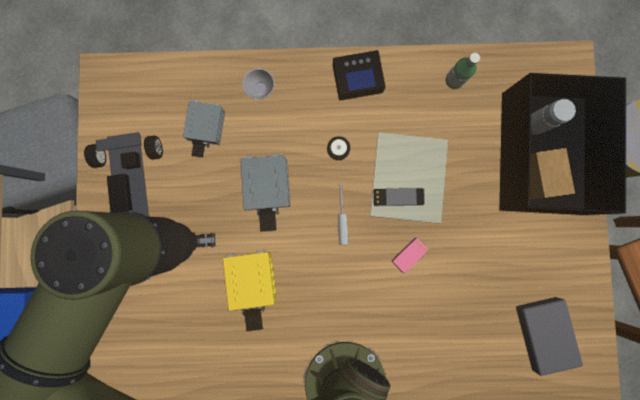

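The lid stays shut more than a second after release (case at px (265,182)). The long pack, wheel, driver and pink block look unmoved, and the arm touches nothing. Handing in.

```bash
python3 - <<'E'
from lid import *
robot.job_done(); st()
E
```

```text
the job is handed in; nothing more can be done
the job is handed in; nothing more can be done
```

The job is done and handed in at about 19.4 s of the 72 s allowed. I pressed the latch of the large grey case and the lid opened. I laid the short pack flat and centred on the case floor, let go, then pushed the lid round and down until it shut.

**Last checks:**
- **Lid:** with the arm clear, the lid was still shut more than a second after I let go. Contact force was near zero, although its spring would have lifted it if it had not caught.
- **Other things:** in the pictures, the long pack, wheel, screwdriver and pink block look where they were.

**Where readings disagreed:**
- **Latch press:** I saw a brief 10 N sideways force while pressing the latch. I took it to be pad friction or the lid brushing the hand, and it was gone once I backed off.
- **Snap:** I did not see a clear snap in the forces. The push rose steadily to 17 N, above the 8 to 12 N given.
- **Tool height:** readings were up to about 4 mm off what I had commanded until the arm settled, so I made the last moves in small steps.
- **Hand-in:** the call gives no verdict, and my final state reading after it returned nothing, so the last figures are from just before.

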